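# Move the log board to the folded hook

## Task

On the hook rail of the radio desk, swing the folded-up hook fully down and move the log board onto it from the hook where it hangs now, between the hanging tags, leaving it hanging free by its hand hole. Then fold the emptied hook fully up out of the way. Leave the tags hanging and the drink can standing where they are, and do not drop the board or lay it down.

Things in the scene. Friction and masses are not known exactly. Their poses are not given: they have to be found in the camera images.
- rail: Fixed wooden plank 640 mm long (y), 20 mm thick, 60 mm tall, top edge 248 mm above the desk, on two dark posts behind it, 300 mm either side of its middle. Origin: on the desk below its middle; -x is the front with hooks and pegs. Three pegs stick 38 mm out of the front, 210 mm above the desk, at the middle and 260 mm either side; the two hinged hooks sit between them.
- free_hook: The hook that is empty and folded up at the start (at either place). Its fixed grey base. Origin: middle of the hinge axis, 240 mm above the desk. Axes as the rail's: -x out of the rail's front (the way the unfolded arm points), y along the rail and hinge axis, z up. The rail's front face is 12 mm behind the origin, its top edge 8 mm above it.
- free_arm (a joint): Hinged arm of the empty hook. rad: 0 folded straight up, 1.571 unfolded, level on a stop that carries the load. The stiff hinge (0.045 N m) stays wherever it is left; 1 to 3 N near the tip, along its arc, moves it; to fold it up, rise with the tip (pushed straight back on the lip of a level arm it jams). At the start 0 to 0.15.
- free_tip (a point): The end of the empty hook's arm, 90 mm from the hinge axis. The arm is a red flat bar 16 mm wide, 6 mm thick (3 mm either side of the axis), its end bent at a right angle into a lip 18 mm high over the bar. Unfolded, the lip points up; folded, 82 mm of the arm stand above the rail's top edge and the lip points back over the rail, to 21 mm behind the hinge axis.
- used_hook: The hook on which the log board hangs at the start. Its fixed grey base. Origin: middle of the hinge axis, 240 mm above the desk. Axes as the rail's: -x out of the rail's front (the way the unfolded arm points), y along the rail and hinge axis, z up. The rail's front face is 12 mm behind the origin, its top edge 8 mm above it.
- used_arm (a joint): Hinged arm of the hook that carries the board. rad: 0 folded straight up, 1.571 unfolded, level on a stop that carries the load. The stiff hinge (0.045 N m) stays wherever it is left; 1 to 3 N near the tip, along its arc, moves it; to fold it up, rise with the tip (pushed straight back on the lip of a level arm it jams). At the start 1.571.
- used_tip (a point): The end of the used hook's arm, 90 mm from the hinge axis. The arm is a red flat bar 16 mm wide, 6 mm thick (3 mm either side of the axis), its end bent at a right angle into a lip 18 mm high over the bar. Unfolded, the lip points up; folded, 82 mm of the arm stand above the rail's top edge and the lip points back over the rail, to 21 mm behind the hinge axis.
- log_board: Dark board with paper, 140 mm wide (y), 200 mm tall (z), 6 mm thick (x), about 0.18 kg, hanging across the arm by a hand hole 60 mm wide, 46 mm tall. Origin: middle of the hole's upper edge (rests on the arm's top face); the solid strip above it is 30 mm tall, the board reaches 170 mm below. Lifted 18 to 37 mm from rest, the hole clears the lip and the board draws straight off along the arm.
- blue_tag: Blue plastic tag, 44 mm wide, 5 mm thick, 78 mm tall, hanging by its hole on the fixed peg at the middle of the rail; a bystander. Origin: the middle of its hole's upper edge; it reaches 12 mm above and 66 mm below.
- yellow_tag: Yellow plastic tag, 44 mm wide, 5 mm thick, 78 mm tall, hanging by its hole on the fixed peg at the left (+y) end of the rail; a bystander. Origin: the middle of its hole's upper edge; it reaches 12 mm above and 66 mm below.
- green_tag: Green plastic tag, 44 mm wide, 5 mm thick, 78 mm tall, hanging by its hole on the fixed peg at the right (-y) end of the rail; a bystander. Origin: the middle of its hole's upper edge; it reaches 12 mm above and 66 mm below.
- can: Drink can standing on the desk, 66 mm across, 115 mm tall, origin at the centre of its underside; a bystander.

How it is judged:
On the way, in this order (a step that is already met when the one before it is completed fails the run):
1. the empty hook is swung down (value of joint free_arm above 1.4 rad), for 0.2 s.
2. the board hangs on that hook, let go (x of log_board in the frame of free_hook between -0.088 and -0.004 m and y of log_board in the frame of free_hook between -0.028 and 0.028 m and z of log_board in the frame of free_hook between -0.006 and 0.02 m and angle between log_board's own z axis and vertical below 0.35 rad and contact force between the fingers and log_board below 0.05 N and linear speed of log_board below 0.08 m/s), for 0.2 s.
At the end, for the whole second after the job is handed in: The board hangs at rest, upright within 20 degrees, by its hole on the arm of the hook empty at the start, between rail and lip, at most 28 mm off sideways; that arm over 1.4 rad, the other under 0.2; tags within 25 mm and the upright can within 30 mm of their starts (x of log_board in the frame of free_hook between -0.088 and -0.004 m and y of log_board in the frame of free_hook between -0.028 and 0.028 m and z of log_board in the frame of free_hook between -0.006 and 0.02 m and angle between log_board's own z axis and vertical below 0.35 rad and value of joint free_arm above 1.4 rad and value of joint used_arm below 0.2 rad and linear speed of log_board below 0.08 m/s and angle between can's own z axis and vertical below 0.15 rad and distance of each of blue_tag, yellow_tag, green_tag from where it was at the start of the episode below 0.025 m and distance of can from where it was at the start of the episode below 0.03 m); the robot touches nothing.
It fails at once if the blue tag is knocked off its peg (distance of blue_tag from where it was at the start of the episode above 0.035 m).
It fails at once if the yellow tag is knocked off its peg (distance of yellow_tag from where it was at the start of the episode above 0.035 m).
It fails at once if the green tag is knocked off its peg (distance of green_tag from where it was at the start of the episode above 0.035 m).
It fails at once if the can is pushed away or knocked over (distance of can from where it was at the start of the episode above 0.04 m or angle between can's own z axis and vertical above 0.4 rad).
It fails at once if the board is dropped or laid down (height (world z) of log_board below 0.15 m).
It also fails if it takes over 66 s, if anything falls off the work surface, if the arm or the gripper's body presses on something with over 40 N, if the wrist force passes 120 N, or if a joint passes its speed limit or range.

## Robot

A 6-joint arm with a two-finger parallel gripper is mounted at the origin on the work surface. World frame = base frame: x ahead of the robot, y to its left, z up, the work surface at z = 0. Lengths are in m, angles in rad, forces in N, time in s.
With the tool pointing down it reaches from about 0.325 to 0.925 m from the base axis. Payload 3.1 kg.
Tool frame: the origin (TCP) lies midway between the tips of the shut fingers; the grasp point (between the pads) lies 19 mm behind it; x points along the fingers, z is the direction in which the jaws open and shut, and the axes are right-handed (so a half turn about x gives the same grasp; the last joint's range is limited). The gripper opens to 85 mm and grips with 20 to 120 N. Pads are 22 mm wide; open, the fingers measure 114 mm over their backs; the gripper's body (76 mm by 85 mm) begins 54 mm behind the grasp point. The pads swing forward as they close: fully open they stand 13 mm farther back than shut.
Start: joints at [-0.112, 0.217, 1.613, -0, 1.311, -0.112], TCP at [0.625, 0, 0.205] pointing down, gripper open.
Joint ranges: [-2.75, 2.75], [-0.78, 2.1], [0.31, 2.55], [-1.13, 4.27], [0.13, 2.63], [-2.58, 2.58]. Speed limits (rad/s): [2.79, 2.79, 3.14, 3.14, 3.14, 3.14].

## Interface

Orientations are given as a rotation vector (axis times angle).
In Python, from cell import sense, capture, close_job gives the robot as it stands. The module is installed in compiled form; this text tells all that it offers.
- The arm moves only by the shell command python3 -m handwheel 'ROWS' [FORCE]. ROWS is JSON, a list of rows, each a list of 7 numbers: the shift along the tool's x, y, z in cm, then the turn, a rotation vector about the tool's x, y, z in rad, then the closure, from 0 (fully open) to 1 (shut). In form: [[x, y, z, ax, ay, az, fingers], ...]. A call has 1 to 12 rows; each row is the pose to reach, as a shift and turn from the pose commanded when the call began, along the tool's axes at that moment; what a row does not reach only later rows make up. A row lasts 1/8 s, in which the tool goes at most 62.5 mm and 10.7 degrees, less where a joint would pass 70% of its speed; a pose out of reach is approached as far as the arm can. A call with a gripper value outside its range is refused whole. The fingers move at their own pace and stop on an object; FORCE is the grip in N (left out, the last holds). Time passes only in rows, so rows that repeat a pose let the fingers close. It gives the time, the measured TCP pose, the force and the opening at its end, in the units of the state.
- sense(): the state, without advancing time (a new reading comes with each control period).
- capture(name): name is "scene" or "side" or "wrist"; returns a dict with "img" (420x560x3 uint8, red, green, blue), "z_map" (420x560 float32, m along the optical axis (not along the pixel's ray), 0 where there is no reading), "camera_matrix" (3x3 intrinsics, pixels), "pose" (4x4, takes a point from camera to world coordinates). Camera axes: x right, y up, looking along -z (the intrinsics and any distortion apply to the point x, -y, -z); pixel columns grow to the right and rows downward; lengths in m; the calibration is good to about 2 mm. A picture is of the moment at which its call begins.
- close_job(): hands the job in, once; it reports no verdict.
The state is a dict: "t": time; "joint_pos": joint angles; "dq": joint speeds; "joint_efforts": joint torques, N m; "ee_pos": TCP position; "ee_rot": TCP orientation; "wrist_force": force on the tool from outside, world axes, zero at the start; "wrist_torque": the same for the moment, N m; "grip_width": finger opening in m.
Only numpy, scipy, OpenCV 4.12 (cv2) and the standard library are available. Lean on these libraries where they do the work, as an engineer would, in place of code of your own. Each camera call takes 0.05 s, during which the arm holds its last target.

## Working session

There is one attempt and no reset: what is moved stays moved. The work goes in short steps, Python scripts to look and compute and a shell command to move; the robot and the scene stay as the last step left them, time stands still between calls to the robot, and variables do not carry over. Pictures are saved under pics/ and viewed, and the job is handed in when it is done.

```bash
mkdir -p pics
cat > h.py <<'E'
import numpy as np,cv2
from cell import sense,capture
from scipy.spatial.transform import Rotation as R
def shot(cam,fn):
    c=capture(cam); cv2.imwrite('pics/'+fn,c['img'][:,:,::-1]); np.savez('pics/'+fn[:-4],**c); return c
def cloud(c):
    z=c['z_map'];K=c['camera_matrix'];v,u=np.mgrid[:z.shape[0],:z.shape[1]]
    p=np.stack([(u-K[0,2])/K[0,0]*z,-(v-K[1,2])/K[1,1]*z,-z],-1)
    T=c['pose'];return p@T[:3,:3].T+T[:3,3]
E
python3 - <<'E'
from h import *
s=sense();print({k:np.round(v,3) for k,v in s.items()})
for n in ['scene','side']:
    c=shot(n,n+'0.png');print(np.round(c['pose'],3))
E
```

```text
{'t': np.float64(0.0), 'joint_pos': array([-0.112,  0.218,  1.615, -0.   ,  1.311, -0.112]), 'dq': array([ 0.001, -0.   ,  0.001,  0.001,  0.001, -0.001]), 'joint_efforts': array([-0.0000e+00, -3.9684e+01, -3.0385e+01, -0.0000e+00,  1.0000e-02,
        0.0000e+00]), 'ee_pos': array([0.624, 0.   , 0.203]), 'ee_rot': array([0.   , 1.573, 0.   ]), 'wrist_force': array([-0.293, -0.346, -1.47 ]), 'wrist_torque': array([ 0.024, -0.033,  0.032]), 'grip_width': np.float64(0.085)}
[[ 0.281 -0.602  0.748  1.381]
 [ 0.96   0.185 -0.212 -0.129]
 [-0.011  0.777  0.629  0.891]
 [ 0.     0.     0.     1.   ]]
[[ 0.678  0.575 -0.457  0.059]
 [-0.735  0.518 -0.439 -0.432]
 [-0.016  0.633  0.774  1.126]
 [ 0.     0.     0.     1.   ]]
```

View pics/scene0.png

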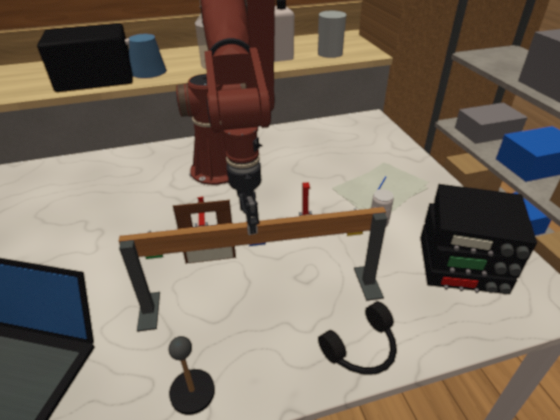

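View pics/side0.png

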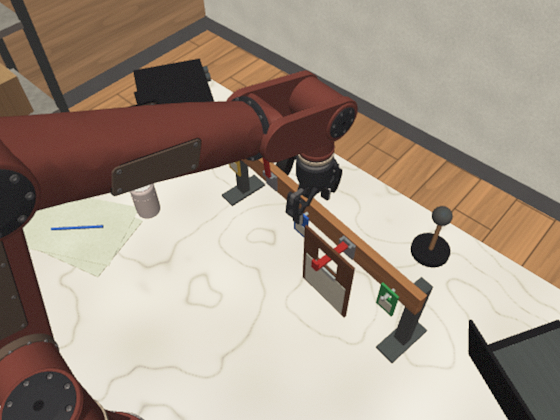

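The scene view, taken from behind the rail, shows the board on the hook at the left, around (205,230). The folded red arm is at (306,197) and the can at (382,200). Next I'll measure these.

Run:
```python
from h import *
for n in ['scene0','side0']:
    c=dict(np.load(f'pics/{n}.npz'));P=cloud(c);im=c['img'].astype(int)
    h=cv2.cvtColor(c['img'],cv2.COLOR_RGB2HSV)
    m=c['z_map']>0
    red=((h[...,0]<6)|(h[...,0]>174))&(h[...,1]>180)&(im[...,0]>120)&m
    nn,l,st,ce=cv2.connectedComponentsWithStats(red.astype(np.uint8))
    for i in range(1,nn):
        if st[i,4]>15:
            q=P[l==i];print(n,'red',st[i],np.round(q.min(0),3),np.round(q.max(0),3),np.round(np.median(q,0),3))
    # rail: top points
    zz=(P[...,2]>0.235)&(P[...,2]<0.256)&(h[...,0]>5)&(h[...,0]<20)&(h[...,1]>120)&m&(P[...,0]>.5)&(P[...,0]<1.1)
    q=P[zz];print('rail',len(q),np.round(q.min(0),3),np.round(q.max(0),3))
    if len(q)>50:
        top=q[abs(q[:,2]-.248)<.003]; y=top[:,1]
        for a in np.arange(-.4,.4,.1):
            t=top[(y>=a)&(y<a+.1)]
            if len(t)>5: print(round(a,2),len(t),np.round(np.percentile(t[:,0],[3,50,97]),3),np.round(t[:,1].min(),3),np.round(t[:,1].max(),3))
    for nm,lo,hi in [('blue',105,125),('yel',20,32),('grn',55,85)]:
        k=(h[...,0]>lo)&(h[...,0]<hi)&(h[...,1]>120)&m&(P[...,2]>.1)&(P[...,2]<.26)&(P[...,0]>.4)&(P[...,0]<1)&(abs(P[...,1])<.45)
        if k.sum()>3: q=P[k];print(nm,k.sum(),np.round(q.min(0),3),np.round(q.max(0),3),np.round(np.median(q,0),3))
c=dict(np.load('pics/scene0.npz'));P=cloud(c)
q=P[190:215,372:394].reshape(-1,3);q=q[q[:,2]>.03];print('can',q.min(0),q.max(0))
c=dict(np.load('pics/side0.npz'));P=cloud(c)
q=P[183:216,130:160].reshape(-1,3);q=q[q[:,2]>.03];print('can',q.min(0),q.max(0))
for n in ['scene0','side0']:
    i=cv2.imread(f'pics/{n}.png'); x=(slice(150,300),slice(100,420)) if n=='scene0' else (slice(130,340),slice(200,440))
    cv2.imwrite(f'pics/{n}z.png',cv2.resize(i[x],None,fx=2.4,fy=2.4,interpolation=2))
```

```text
scene0 red [304 183   5   5  20] [0.631 0.133 0.328] [0.648 0.145 0.332] [0.639 0.14  0.33 ]
scene0 red [200 213   4  12  44] [ 0.555 -0.113  0.24 ] [ 0.601 -0.101  0.245] [ 0.583 -0.107  0.242]
rail 2310 [ 0.515 -0.297  0.235] [0.691 0.332 0.256]
-0.3 217 [0.597 0.609 0.62 ] -0.297 -0.2
-0.2 287 [0.551 0.62  0.633] -0.199 -0.1
-0.1 243 [0.56  0.632 0.645] -0.1 -0.008
-0.0 164 [0.639 0.649 0.66 ] 0.016 0.1
0.1 209 [0.648 0.661 0.672] 0.1 0.2
0.2 183 [0.663 0.674 0.686] 0.201 0.299
0.3 61 [0.672 0.681 0.689] 0.3 0.332
blue 668 [ 0.617 -0.45   0.1  ] [ 0.67  -0.403  0.197] [ 0.647 -0.429  0.155]
yel 22 [ 0.617 -0.235  0.151] [0.655 0.294 0.191] [0.651 0.268 0.155]
side0 red [335 242  12  11  73] [ 0.557 -0.124  0.239] [ 0.601 -0.102  0.274] [ 0.588 -0.11   0.243]
side0 red [312 255  19  13 107] [ 0.513 -0.112  0.238] [ 0.553 -0.093  0.264] [ 0.534 -0.104  0.244]
rail 2015 [ 0.545 -0.302  0.235] [0.669 0.197 0.256]
-0.4 8 [0.595 0.604 0.607] -0.302 -0.3
-0.3 383 [0.593 0.605 0.616] -0.3 -0.201
-0.2 377 [0.548 0.616 0.629] -0.2 -0.1
-0.1 317 [0.557 0.63  0.642] -0.1 -0.0
-0.0 145 [0.632 0.644 0.656] 0.001 0.1
0.1 148 [0.645 0.656 0.666] 0.1 0.189
blue 50 [ 0.583 -0.011  0.151] [0.615 0.041 0.255] [0.61  0.006 0.212]
yel 23 [0.645 0.253 0.148] [0.65  0.286 0.199] [0.647 0.259 0.176]
grn 213 [ 0.577 -0.392  0.151] [ 0.648 -0.217  0.23 ] [ 0.581 -0.244  0.208]
can [ 0.44085303 -0.12914761  0.0484843 ] [1.38074123 0.48552509 0.89091748]
can [ 0.05889626 -0.43230815  0.03004525] [0.5034209  0.47048673 1.12599175]
```

View pics/scene0z.png

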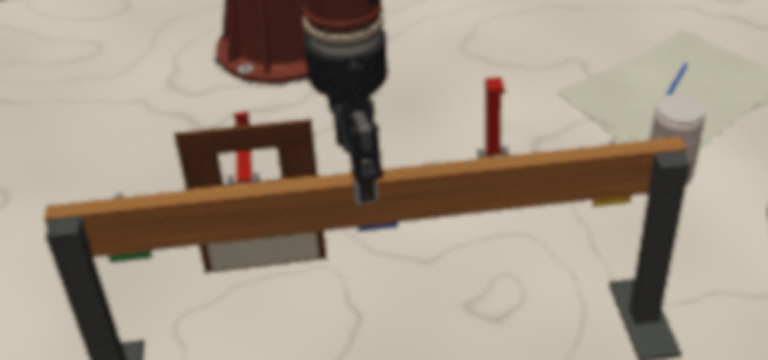

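View pics/side0z.png

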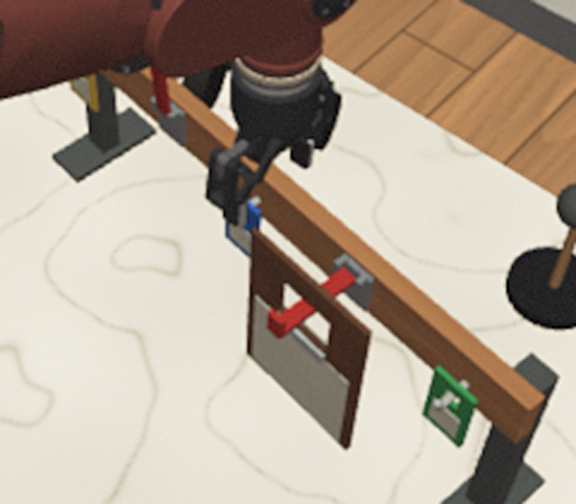

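```bash
python3 -m handwheel '[[-5,0,0,0,0,0,0],[-10,0,0,0,0,0,0],[-16,0,0,0,0,0,0],[-22,0,0,0,0,0,0],[-22,0,0,0,0,0,0]]'
python3 - <<'E'
from h import *
for n in ['scene','side','wrist']:
    c=shot(n,n+'1.png');P=cloud(c);im=c['img'].astype(int);m=c['z_map']>0
    h=cv2.cvtColor(c['img'],cv2.COLOR_RGB2HSV)
    g=(P[...,0]>.5)&(P[...,0]<.75)&(P[...,1]>-.36)&(P[...,1]<.4)&m
    top=g&(abs(P[...,2]-.248)<.003)&(h[...,0]>5)&(h[...,0]<20)&(h[...,1]>120)
    q=P[top]
    if len(q)>100:
        q=q[(abs(q[:,0]-(.64+.129*(q[:,1]-.015)))<.03)]
        pts=[]
        for a in np.arange(-.3,.33,.03):
            t=q[(q[:,1]>=a)&(q[:,1]<a+.03)]
            if len(t)>15: pts.append([a+.015,(np.percentile(t[:,0],4)+np.percentile(t[:,0],96))/2])
        pts=np.array(pts);print(n,'rail fit',np.polyfit(pts[:,0],pts[:,1],1),'ymin/max',q[:,1].min(),q[:,1].max())
    red=((h[...,0]<6)|(h[...,0]>174))&(h[...,1]>180)&(im[...,0]>100)&m&g&(P[...,2]<.36)
    nn,l,st,ce=cv2.connectedComponentsWithStats(red.astype(np.uint8))
    for i in range(1,nn):
        if st[i,4]>15:
            q=P[l==i];print(n,'red',st[i],np.round(q.min(0),3),np.round(q.max(0),3),np.round(np.median(q,0),3))
    k=m&(abs(P[...,2]-.115)<.006)&(P[...,0]>.2)&(P[...,0]<.62)&(P[...,1]>.2)&(P[...,1]<.6)
    if k.sum()>10: q=P[k];print('can',k.sum(),np.percentile(q,[3,50,97],axis=0).round(3))
    k=m&(abs(P[...,2]-.272)<.006)&(P[...,0]>.5)&(P[...,0]<.62)&(P[...,1]>-.2)&(P[...,1]<-.02)
    if k.sum()>10:
        q=P[k];print('boardtop',k.sum(),np.percentile(q,[3,50,97],axis=0).round(3),np.polyfit(q[:,1],q[:,0],1))
E
```

```text
t: 0.72
ee_pos: [0.6272, -0.0001, 0.4324]
ee_rot: [-0.001, 1.558, -0.001]
wrist_force: [0.2, 0.7, 0.3]
grip_width: 0.0853
scene rail fit [0.13104763 0.64073027] ymin/max -0.297038652434944 0.3307883245273154
scene red [304 183   5   5  21] [0.626 0.133 0.327] [0.648 0.147 0.333] [0.64  0.139 0.33 ]
scene red [200 213   4  12  45] [ 0.556 -0.113  0.24 ] [ 0.605 -0.101  0.246] [ 0.582 -0.108  0.243]
can 202 [[0.449 0.429 0.11 ]
 [0.477 0.456 0.114]
 [0.602 0.531 0.117]]
boardtop 200 [[ 0.547 -0.168  0.266]
 [ 0.557 -0.104  0.271]
 [ 0.567 -0.039  0.274]] [0.13236905 0.57071864]
side rail fit [0.13089027 0.63769683] ymin/max -0.30094014725818535 0.3326140086461744
side red [262 145  11   9  52] [0.624 0.132 0.326] [0.646 0.148 0.335] [0.633 0.139 0.331]
side red [335 242  12  11  75] [ 0.556 -0.125  0.239] [ 0.604 -0.101  0.276] [ 0.589 -0.11   0.244]
side red [312 255  19  14 109] [ 0.513 -0.112  0.24 ] [ 0.553 -0.092  0.265] [ 0.534 -0.104  0.244]
can 383 [[0.447 0.43  0.11 ]
 [0.476 0.46  0.115]
 [0.612 0.54  0.12 ]]
boardtop 284 [[ 0.547 -0.167  0.267]
 [ 0.556 -0.104  0.272]
 [ 0.567 -0.036  0.276]] [0.13035419 0.56976425]
wrist rail fit [0.12920424 0.63987427] ymin/max -0.2659169103917707 0.1440377609219946
wrist red [183 260   7   8  35] [ 0.522 -0.104  0.241] [ 0.529 -0.094  0.244] [ 0.524 -0.098  0.243]
wrist red [191 261  18  11 107] [ 0.531 -0.108  0.241] [ 0.549 -0.095  0.244] [ 0.54  -0.1    0.243]
wrist red [221 264  12  12  83] [ 0.561 -0.112  0.241] [ 0.573 -0.099  0.244] [ 0.566 -0.106  0.243]
wrist red [237 267  24  12 149] [ 0.578 -0.116  0.241] [ 0.602 -0.103  0.244] [ 0.59  -0.109  0.243]
boardtop 952 [[ 0.549 -0.165  0.267]
 [ 0.559 -0.094  0.272]
 [ 0.568 -0.033  0.274]] [0.13179454 0.57150445]
```

View pics/wrist1.png

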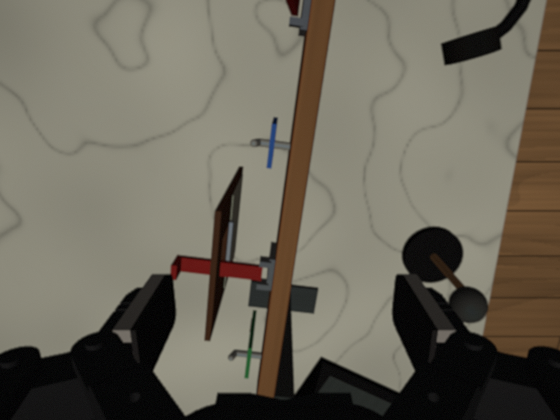

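View pics/scene1.png

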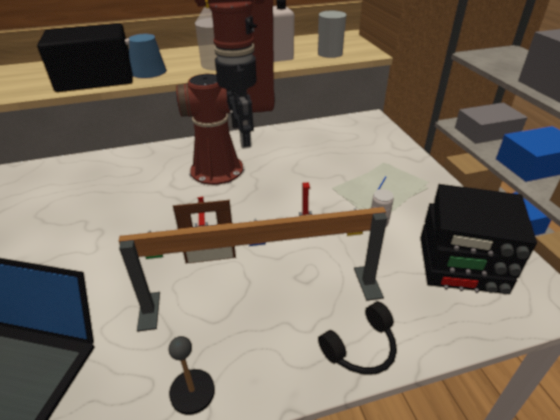

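```bash
python3 -m handwheel '[[0,3,0.3,-0.18,0,0,0],[0,6,0.6,-0.36,0,0,0],[0,8,0.8,-0.54,0,0,0],[0,10,1,-0.72,0,0,0],[0,12,1.2,-0.9,0,0,0],[0,14,1.4,-1.08,0,0,0],[0,14,1.4,-1.26,0,0,0],[0,14,1.4,-1.44,0,0,0],[0,14,1.4,-1.44,0,0,0],[0,14,1.4,-1.44,0,0,0]]'
python3 - <<'E'
from h import *
s=sense();print(s['ee_pos'],R.from_rotvec(s['ee_rot']).as_matrix().round(3))
for n in ['scene','side','wrist']:
    c=shot(n,n+'2.png');P=cloud(c);im=c['img'].astype(int);m=c['z_map']>0
    h=cv2.cvtColor(c['img'],cv2.COLOR_RGB2HSV)
    red=((h[...,0]<6)|(h[...,0]>174))&(h[...,1]>180)&(im[...,0]>60)&m&(P[...,2]<.36)&(P[...,2]>.22)&(P[...,0]>.5)&(P[...,0]<.72)&(P[...,1]>.05)
    q=P[red];
    if len(q)>10:print(n,len(q),np.percentile(q,[2,50,98],axis=0).round(3))
    t=q[q[:,2]>.322]
    if len(t)>10:print(n,len(t),np.percentile(t,[2,50,98],axis=0).round(3))
E
```

```text
t: 2.12
ee_pos: [0.6385, 0.1399, 0.4225]
ee_rot: [-1.109, 1.272, 1.112]
wrist_force: [-0.4, -0.7, 0.5]
grip_width: 0.0855
[0.63852722 0.13990839 0.42253277] [[-0.003 -0.991  0.133]
 [-0.     0.133  0.991]
 [-1.     0.003 -0.001]]
scene 100 [[0.63  0.133 0.245]
 [0.634 0.14  0.293]
 [0.648 0.145 0.332]]
scene 28 [[0.629 0.132 0.325]
 [0.643 0.138 0.33 ]
 [0.649 0.146 0.332]]
side 122 [[0.625 0.133 0.247]
 [0.63  0.139 0.317]
 [0.645 0.15  0.333]]
side 58 [[0.625 0.132 0.323]
 [0.633 0.139 0.33 ]
 [0.646 0.148 0.333]]
wrist 651 [[0.626 0.134 0.328]
 [0.637 0.141 0.33 ]
 [0.648 0.149 0.332]]
wrist 651 [[0.626 0.134 0.328]
 [0.637 0.141 0.33 ]
 [0.648 0.149 0.332]]
```

View pics/wrist2.png

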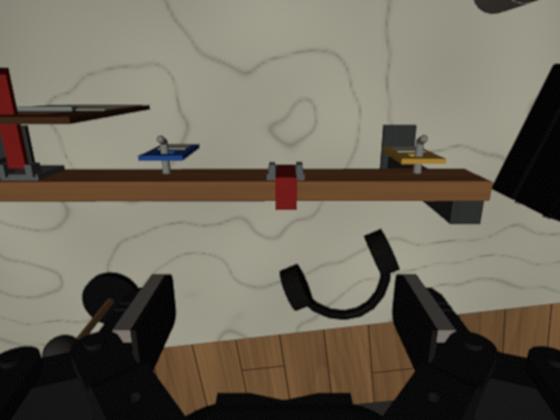

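View pics/side2.png

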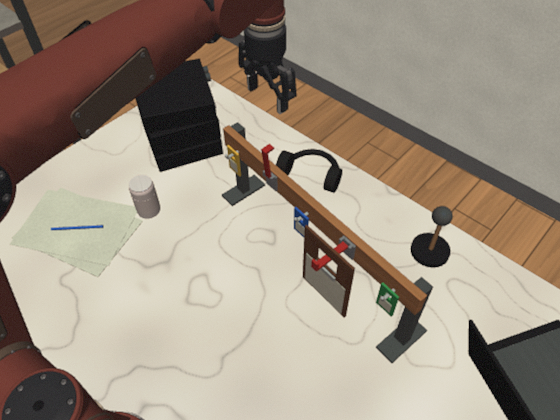

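```bash
python3 -m handwheel '[[4,0.6,0,0,0,0,0],[8,0.6,0,0,0,0,0],[10.5,0.6,0,0,0,0,0],[12.3,0.6,0,0,0,0,0],[12.3,0.6,0,0,0,0,0.5],[12.3,0.6,0,0,0,0,0.9],[12.3,0.6,0,0,0,0,0.9],[12.3,0.6,0,0,0,0,0.9],[12.3,0.6,0,0,0,0,0.9],[12.3,0.6,0,0,0,0,0.9]]' 20
python3 - <<'E'
from h import *
for n in ['scene','side','wrist']:
    c=shot(n,n+'3.png')
E
```

```text
t: 3.52
ee_pos: [0.6339, 0.1418, 0.3032]
ee_rot: [-1.113, 1.264, 1.112]
wrist_force: [1.5, 4.2, 4.7]
grip_width: 0.0135
```

View pics/side3.png

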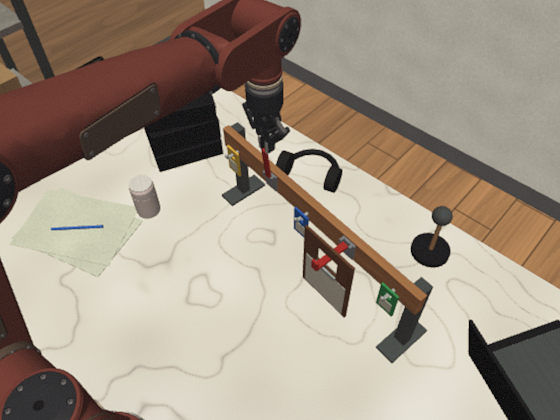

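View pics/wrist3.png

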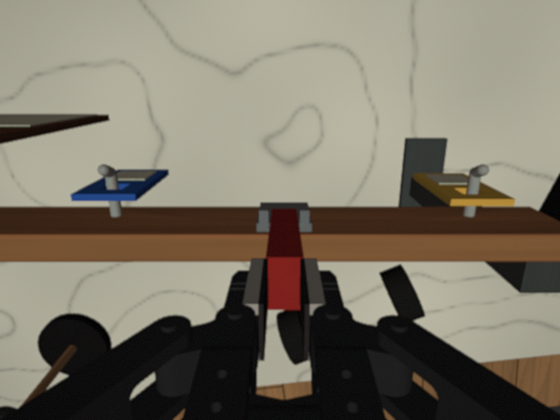

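```bash
python3 -m handwheel '[[0.15,1.1,0,0,0,0,0.9],[0.35,1.9,0,0,0,0,0.9],[0.6,2.6,0,0,0,0,0.9],[1.0,3.3,0,0,0,0,0.9],[1.4,4.0,0,0,0,0,0.9],[2.4,5.2,0,0,0,0,0.9],[3.7,6.2,0,0,0,0,0.9],[5.1,6.9,0,0,0,0,0.9],[6.6,7.4,0,0,0,0,0.9],[7.5,7.5,0,0,0,0,0.9],[8.2,7.5,0,0,0,0,0.9],[8.2,7.5,0,0,0,0,0.9]]'
python3 - <<'E'
from h import *
for n in ['scene','side','wrist']:
    c=shot(n,n+'4.png')
print(sense()['wrist_force'],sense()['ee_pos'])
E
```

```text
t: 5.18
ee_pos: [0.5511, 0.1527, 0.2198]
ee_rot: [-1.104, 1.279, 1.126]
wrist_force: [-20.3, 6.8, 14.1]
grip_width: 0.0136
[-20.22269285   7.02875528  15.34241579] [0.55112653 0.15268618 0.21992791]
```

View pics/side4.png

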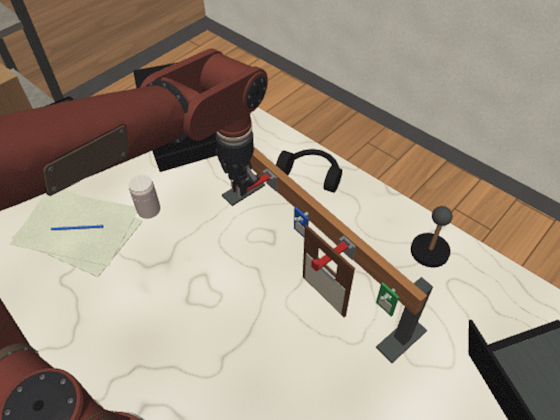

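View pics/wrist4.png

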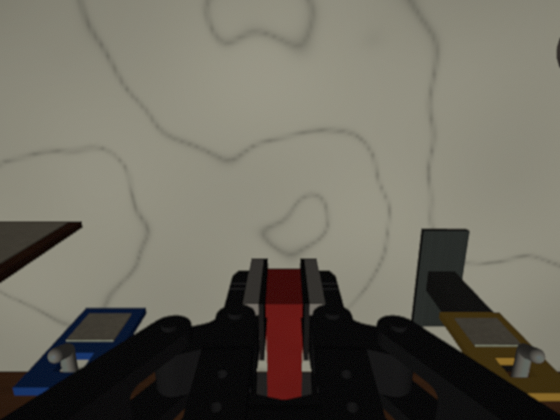

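```bash
python3 -m handwheel '[[-0.4,-0.4,0,0,0,0,0.9],[-0.3,-0.4,0,0,0,0,0.5],[-0.3,-0.4,0,0,0,0,0],[-0.3,-0.4,0,0,0,0,0],[-0.3,-0.4,0,0,0,0,0],[-3,-0.4,0,0,0,0,0],[-7,-0.4,0,0,0,0,0],[-11,-0.4,0,0,0,0,0],[-15,-0.4,0,0,0,0,0],[-15,-0.4,0,0,0,0,0]]'
python3 - <<'E'
from h import *
print({k:v.round(3) for k,v in sense().items()})
for n in ['scene','side','wrist']:
    c=shot(n,n+'5.png');P=cloud(c);im=c['img'].astype(int);m=c['z_map']>0
    h=cv2.cvtColor(c['img'],cv2.COLOR_RGB2HSV)
    red=((h[...,0]<6)|(h[...,0]>174))&(h[...,1]>180)&(im[...,0]>60)&m&(P[...,2]<.36)&(P[...,2]>.2)&(P[...,0]>.5)&(P[...,0]<.72)&(P[...,1]>.05)&(P[...,1]<.3)
    q=P[red];
    if len(q)>10:print(n,len(q),np.percentile(q,[2,50,98],axis=0).round(3),np.polyfit(q[:,0],q[:,1],1).round(3),np.polyfit(q[:,0],q[:,2],1).round(3))
E
```

```text
t: 6.58
ee_pos: [0.5649, 0.1501, 0.3747]
ee_rot: [-1.115, 1.261, 1.106]
wrist_force: [-0.0, 0.0, -0.0]
grip_width: 0.0854Traceback (most recent call last):
  File "<stdin>", line 2, in <module>
AttributeError: 'float' object has no attribute 'round'
```

```bash
cat > m.py <<'E'
from h import *
import sys
s=sense();print('tcp',s['ee_pos'].round(4),'F',np.round(s['wrist_force'],1),'w',round(float(s['grip_width']),4),'t',s['t']);print(R.from_rotvec(s['ee_rot']).as_matrix().round(3))
k=sys.argv[1]
for n in ['scene','side','wrist']:
    c=shot(n,n+k+'.png');P=cloud(c);im=c['img'].astype(int);m=c['z_map']>0
    h=cv2.cvtColor(c['img'],cv2.COLOR_RGB2HSV)
    for nm,a,b in [('free',.05,.3),('used',-.2,-.02)]:
        red=((h[...,0]<6)|(h[...,0]>174))&(h[...,1]>180)&(im[...,0]>60)&m&(P[...,2]<.36)&(P[...,2]>.2)&(P[...,0]>.5)&(P[...,0]<.72)&(P[...,1]>a)&(P[...,1]<b)
        q=P[red]
        if len(q)>10:print(n,nm,len(q),np.percentile(q,[2,50,98],axis=0).round(3).tolist(),np.polyfit(q[:,0],q[:,1],1).round(3),np.polyfit(q[:,0],q[:,2],1).round(3))
E
python3 m.py 5
```

```text
tcp [0.5649 0.1501 0.3747] F [-0.  0. -0.] w 0.0854 t 6.575
[[ 0.009 -0.991  0.131]
 [ 0.001  0.131  0.991]
 [-1.    -0.009  0.002]]
scene free 101 [[0.552, 0.137, 0.242], [0.59, 0.146, 0.249], [0.634, 0.154, 0.27]] [-0.134  0.226] [-0.223  0.382]
scene used 59 [[0.517, -0.113, 0.24], [0.574, -0.106, 0.243], [0.6, -0.098, 0.259]] [-0.111 -0.043] [-0.166  0.34 ]
side free 211 [[0.548, 0.136, 0.243], [0.586, 0.145, 0.251], [0.631, 0.158, 0.275]] [-0.101  0.205] [-0.237  0.392]
side used 201 [[0.513, -0.117, 0.239], [0.545, -0.106, 0.243], [0.6, -0.094, 0.264]] [-0.113 -0.044] [-0.091  0.296]
wrist free 1644 [[0.549, 0.137, 0.243], [0.589, 0.148, 0.25], [0.635, 0.158, 0.274]] [-0.128  0.223] [-0.275  0.414]
wrist used 19 [[0.594, -0.104, 0.241], [0.599, -0.103, 0.242], [0.601, -0.101, 0.244]] [-0.322  0.09 ] [-0.04   0.266]
```

View pics/wrist5.png

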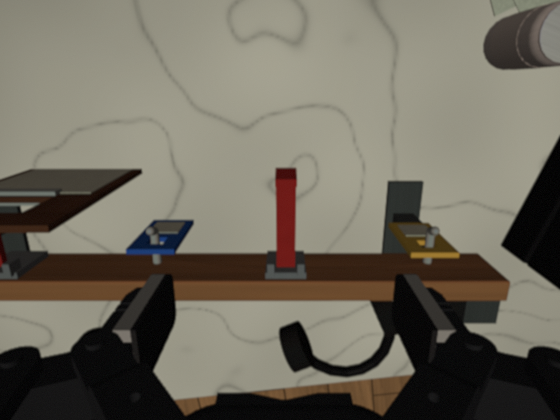

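View pics/side5.png

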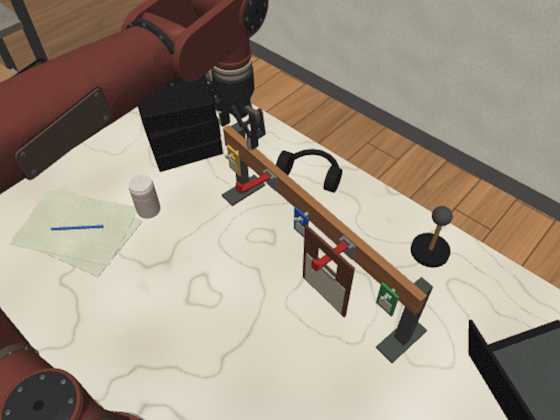

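```bash
python3 -m handwheel '[[0,-1.2,-0.1,0,0,0,1],[3,-1.2,-0.1,0,0,0,1],[7,-1.2,-0.1,0,0,0,1],[9,-1.2,-0.1,0,0,0,1],[10.5,-1.2,-0.1,0,0,0,1],[11.5,-1.2,-0.1,0,0,0,1],[12.2,-1.2,-0.1,0,0,0,1],[12.6,-1.2,-0.1,0,0,0,1],[13.0,-1.2,-0.1,0,0,0,1],[13.2,-1.2,-0.1,0,0,0,1],[13.2,-1.2,-0.1,0,0,0,1]]'
python3 m.py 6
```

```text
t: 8.1
ee_pos: [0.5744, 0.1475, 0.2375]
ee_rot: [-1.112, 1.268, 1.112]
wrist_force: [0.5, 0.4, -0.2]
grip_width: -0.0001
tcp [0.5744 0.1475 0.2375] F [ 0.5  0.4 -0.2] w -0.0001 t 8.1
[[ 0.    -0.991  0.13 ]
 [ 0.     0.13   0.991]
 [-1.    -0.     0.   ]]
scene free 72 [[0.569, 0.138, 0.242], [0.604, 0.145, 0.247], [0.634, 0.152, 0.253]] [-0.131  0.224] [-0.144  0.334]
scene used 59 [[0.517, -0.113, 0.24], [0.575, -0.106, 0.243], [0.601, -0.098, 0.259]] [-0.118 -0.039] [-0.161  0.336]
side free 194 [[0.548, 0.135, 0.243], [0.587, 0.145, 0.25], [0.631, 0.158, 0.275]] [-0.106  0.207] [-0.241  0.394]
side used 203 [[0.514, -0.117, 0.239], [0.543, -0.106, 0.243], [0.6, -0.093, 0.263]] [-0.115 -0.042] [-0.096  0.299]
wrist free 1850 [[0.549, 0.144, 0.252], [0.552, 0.152, 0.265], [0.574, 0.159, 0.274]] [-0.049  0.179] [-0.556  0.573]
```

View pics/wrist6.png

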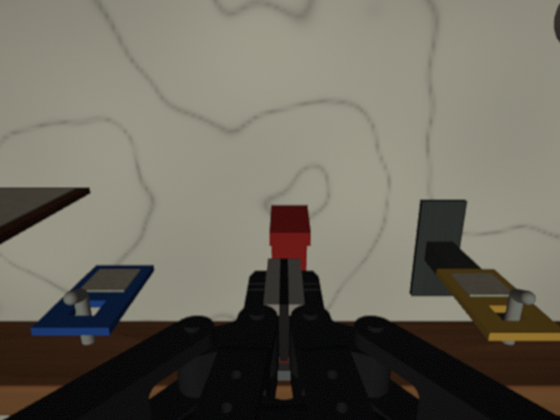

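Run:
```python
import cv2
i=cv2.imread('pics/side6.png')[110:240,190:340];cv2.imwrite('pics/side6z.png',cv2.resize(i,None,fx=5,fy=4.5,interpolation=2))
```

```text
(no output)
```

View pics/side6z.png

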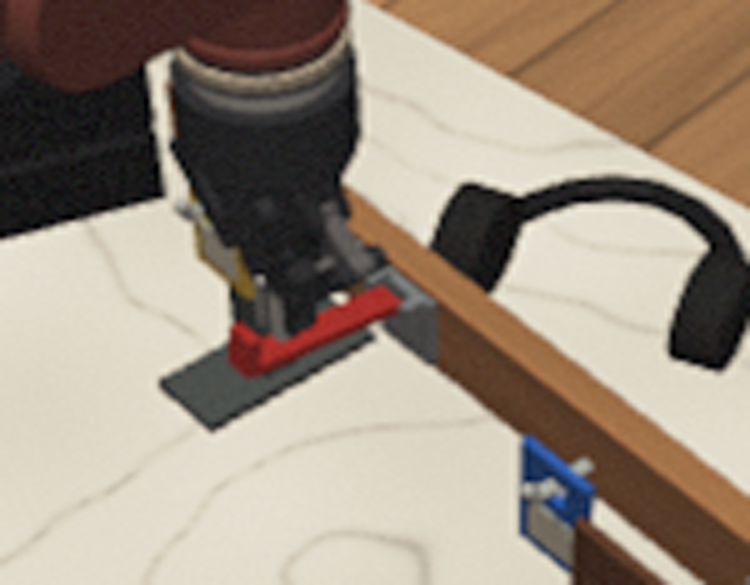

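```bash
python3 -m handwheel '[[0.3,0,0,0,0,0,1],[0.6,0,0,0,0,0,1],[0.9,0,0,0,0,0,1],[0.9,0,0,0,0,0,1]]'; python3 m.py 7 | grep -v -e used
```

```text
t: 8.75
ee_pos: [0.5741, 0.1474, 0.2279]
ee_rot: [-1.112, 1.269, 1.113]
wrist_force: [0.2, 0.3, -0.4]
grip_width: 0.0001
tcp [0.5741 0.1474 0.2279] F [ 0.2  0.3 -0.4] w 0.0001 t 8.75
[[-0.001 -0.991  0.13 ]
 [-0.     0.13   0.991]
 [-1.     0.001 -0.   ]]
scene free 62 [[0.58, 0.137, 0.241], [0.608, 0.144, 0.246], [0.634, 0.151, 0.251]] [-0.14   0.229] [-0.145  0.334]
side free 157 [[0.548, 0.135, 0.242], [0.593, 0.144, 0.25], [0.632, 0.159, 0.275]] [-0.113  0.211] [-0.251  0.4  ]
wrist free 1644 [[0.548, 0.138, 0.243], [0.552, 0.152, 0.267], [0.635, 0.159, 0.274]] [-0.151  0.236] [-0.278  0.42 ]
```

Run:
```python
import cv2
i=cv2.imread('pics/side7.png')[110:240,190:340];cv2.imwrite('pics/side7z.png',cv2.resize(i,None,fx=5,fy=4.5,interpolation=2))
```

```text
(no output)
```

View pics/side7z.png

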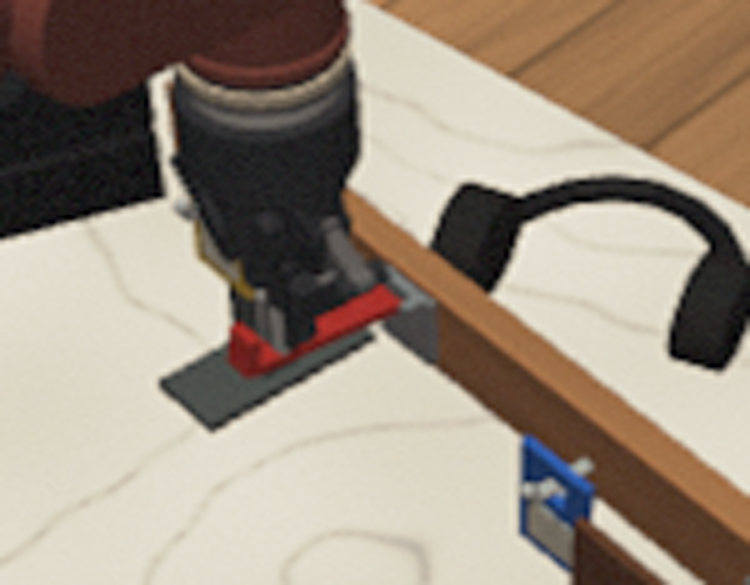

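View pics/wrist7.png

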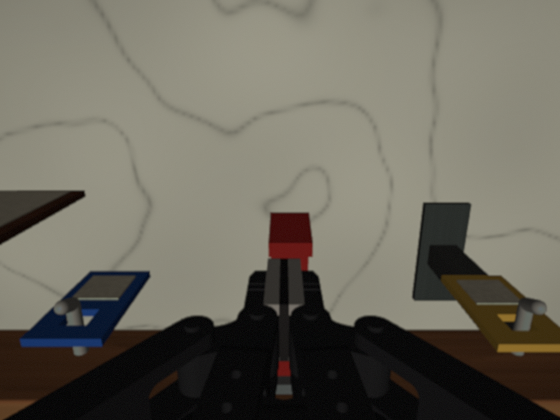

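View pics/scene7.png

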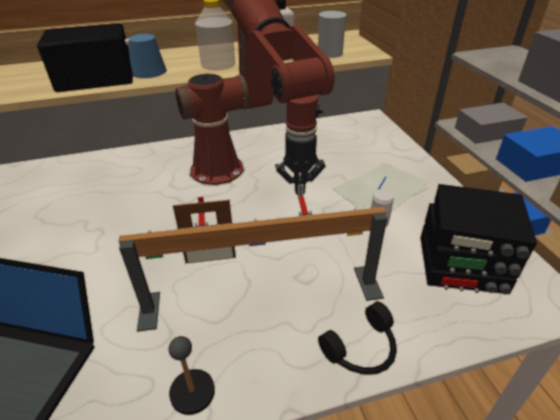

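Run:
```python
from h import *
for n in ['scene7','side7','wrist7']:
    c=dict(np.load(f'pics/{n}.npz'));P=cloud(c);h=cv2.cvtColor(c['img'],cv2.COLOR_RGB2HSV)
    k=(c['z_map']>0)&(np.linalg.norm(P[...,:2]-[.574,.1475],axis=-1)<.03)&(P[...,2]>.15)
    red=((h[...,0]<8)|(h[...,0]>172))&(h[...,1]>150)
    q=P[k&~red];q2=P[k&red]
    print(n,len(q),np.round(np.sort(q[:,2])[:15],3), 'red',len(q2),np.percentile(q2[:,2],[0,10,50,90,100]).round(3) if len(q2) else '')
    j=np.argsort(q[:,2])[:8];print(q[j].round(3).tolist())
    # bar profile
    s=(c['z_map']>0)&red&(P[...,1]>.1)&(P[...,1]<.2)&(P[...,0]>.52)&(P[...,0]<.65)&(P[...,2]<.3)&(P[...,2]>.2)
    b=P[s]
    for a in np.arange(.54,.64,.01):
        t=b[(b[:,0]>=a)&(b[:,0]<a+.01)]
        if len(t)>3: print(round(a,3),len(t),np.percentile(t[:,2],[5,50,95]).round(4),t[:,1].min().round(3),t[:,1].max().round(3))
```

```text
scene7 740 [0.243 0.244 0.245 0.246 0.246 0.247 0.247 0.248 0.248 0.248 0.249 0.249
 0.249 0.25  0.251] red 418 [0.245 0.521 0.589 0.596 0.598]
[[0.6, 0.137, 0.243], [0.589, 0.138, 0.244], [0.573, 0.14, 0.245], [0.588, 0.138, 0.246], [0.601, 0.139, 0.246], [0.593, 0.153, 0.247], [0.601, 0.136, 0.247], [0.603, 0.152, 0.248]]
0.58 14 [0.2481 0.2493 0.2516] 0.142 0.153
0.59 12 [0.2459 0.2477 0.2491] 0.14 0.151
0.6 14 [0.2448 0.247  0.2486] 0.14 0.15
0.61 12 [0.244  0.2455 0.2471] 0.138 0.149
0.62 16 [0.2409 0.2435 0.2464] 0.135 0.147
0.63 10 [0.2388 0.2418 0.2431] 0.136 0.147
side7 1021 [0.251 0.251 0.253 0.254 0.254 0.257 0.257 0.258 0.259 0.259 0.26  0.26
 0.261 0.263 0.263] red 122 [0.245 0.248 0.256 0.273 0.278]
[[0.549, 0.146, 0.251], [0.566, 0.147, 0.251], [0.567, 0.145, 0.253], [0.565, 0.149, 0.254], [0.568, 0.142, 0.254], [0.567, 0.157, 0.257], [0.57, 0.141, 0.257], [0.568, 0.142, 0.258]]
0.54 19 [0.253  0.2596 0.2733] 0.144 0.16
0.55 47 [0.2507 0.2648 0.2753] 0.143 0.161
0.56 9 [0.249  0.2535 0.2564] 0.141 0.154
0.57 12 [0.2477 0.2509 0.2756] 0.132 0.143
0.58 11 [0.2462 0.2515 0.2668] 0.135 0.142
0.59 18 [0.2453 0.2496 0.2546] 0.136 0.152
0.6 24 [0.2442 0.2476 0.2501] 0.136 0.152
0.61 24 [0.2446 0.2465 0.2502] 0.135 0.15
0.62 20 [0.2395 0.2451 0.2474] 0.133 0.15
0.63 15 [0.2415 0.2427 0.2457] 0.134 0.15
wrist7 24727 [0.248 0.249 0.25  0.25  0.25  0.25  0.25  0.25  0.25  0.25  0.25  0.25
 0.25  0.25  0.25 ] red 1906 [0.251 0.254 0.268 0.274 0.336]
[[0.549, 0.151, 0.248], [0.548, 0.146, 0.249], [0.549, 0.157, 0.25], [0.549, 0.157, 0.25], [0.549, 0.155, 0.25], [0.549, 0.156, 0.25], [0.548, 0.146, 0.25], [0.548, 0.149, 0.25]]
0.54 428 [0.2524 0.2571 0.2652] 0.145 0.16
0.55 1287 [0.2599 0.2723 0.2741] 0.144 0.16
0.56 99 [0.2525 0.2536 0.2622] 0.143 0.158
0.57 56 [0.2519 0.2526 0.254 ] 0.155 0.158
0.62 41 [0.2434 0.2442 0.2449] 0.137 0.142
0.63 123 [0.2424 0.2432 0.2442] 0.136 0.142
```

```bash
python3 -m handwheel '[[0.2,0,0,0,0,0,1],[0.5,0,0,0,0,0,1],[0.5,0,0,0,0,0,1]]';python3 -m handwheel '[[0.3,0,0,0,0,0,1],[0.5,0,0,0,0,0,1],[0.5,0,0,0,0,0,1]]'; python3 m.py 8 | grep -v -e used
```

```text
t: 9.28
ee_pos: [0.5742, 0.1475, 0.2231]
ee_rot: [-1.112, 1.269, 1.113]
wrist_force: [-0.1, 0.8, 1.5]
grip_width: 0.0001
t: 9.65
ee_pos: [0.5742, 0.1475, 0.2181]
ee_rot: [-1.112, 1.269, 1.113]
wrist_force: [0.3, -0.4, 0.6]
grip_width: 0.0002
tcp [0.5742 0.1475 0.2181] F [ 0.3 -0.4  0.6] w 0.0002 t 9.65
[[-0.001 -0.991  0.13 ]
 [-0.     0.13   0.991]
 [-1.     0.001 -0.   ]]
scene free 52 [[0.582, 0.137, 0.241], [0.61, 0.144, 0.243], [0.634, 0.15, 0.245]] [-0.133  0.225] [0.    0.243]
side free 114 [[0.547, 0.134, 0.24], [0.591, 0.143, 0.245], [0.629, 0.159, 0.266]] [-0.15   0.231] [-0.173  0.35 ]
wrist free 1451 [[0.548, 0.137, 0.242], [0.563, 0.15, 0.245], [0.635, 0.159, 0.264]] [-0.164  0.243] [-0.213  0.375]
```

```bash
python3 - <<'E'
from h import *
for n,tcp in [('wrist2',.4225),('wrist5',.3747),('wrist8',.2181),('wrist4',.2199)]:
    c=dict(np.load(f'pics/{n}.npz'));P=cloud(c)
    print(n)
    for v in range(255,420,20):
        row=[]
        for u in (140,160,262,284,304,400,420):
            row.append(tuple(P[v,u].round(3)))
        print(v,row)
E
python3 - <<'E'
import cv2
i=cv2.imread('pics/side8.png')[110:240,190:340];cv2.imwrite('pics/side8z.png',cv2.resize(i,None,fx=5,fy=4.5,interpolation=2))
E
```

```text
wrist2
255 [(np.float64(0.808), np.float64(-0.133), np.float64(-0.0)), (np.float64(0.812), np.float64(-0.099), np.float64(0.001)), (np.float64(0.836), np.float64(0.076), np.float64(-0.0)), (np.float64(0.841), np.float64(0.113), np.float64(-0.001)), (np.float64(0.845), np.float64(0.148), np.float64(0.0)), (np.float64(0.868), np.float64(0.312), np.float64(-0.001)), (np.float64(0.873), np.float64(0.347), np.float64(-0.002))]
275 [(np.float64(0.845), np.float64(-0.142), np.float64(0.001)), (np.float64(0.623), np.float64(0.095), np.float64(0.468)), (np.float64(0.874), np.float64(0.07), np.float64(-0.0)), (np.float64(0.852), np.float64(0.112), np.float64(0.049)), (np.float64(0.881), np.float64(0.143), np.float64(0.005)), (np.float64(0.635), np.float64(0.183), np.float64(0.468)), (np.float64(0.91), np.float64(0.345), np.float64(0.002))]
295 [(np.float64(0.623), np.float64(0.093), np.float64(0.482)), (np.float64(0.626), np.float64(0.098), np.float64(0.479)), (np.float64(0.913), np.float64(0.064), np.float64(0.0)), (np.float64(0.563), np.float64(0.15), np.float64(0.593)), (np.float64(0.88), n
[... 13245 characters left out ...]
4(0.544), np.float64(0.148), np.float64(0.32)), (np.float64(0.615), np.float64(0.144), np.float64(0.245)), (np.float64(0.544), np.float64(0.158), np.float64(0.321)), (np.float64(0.564), np.float64(0.184), np.float64(0.304)), (np.float64(0.567), np.float64(0.19), np.float64(0.302))]
415 [(np.float64(0.556), np.float64(0.112), np.float64(0.309)), (np.float64(0.557), np.float64(0.117), np.float64(0.309)), (np.float64(0.543), np.float64(0.149), np.float64(0.326)), (np.float64(0.544), np.float64(0.153), np.float64(0.326)), (np.float64(0.544), np.float64(0.157), np.float64(0.327)), (np.float64(0.567), np.float64(0.183), np.float64(0.308)), (np.float64(0.566), np.float64(0.187), np.float64(0.309))]
```

View pics/side8z.png

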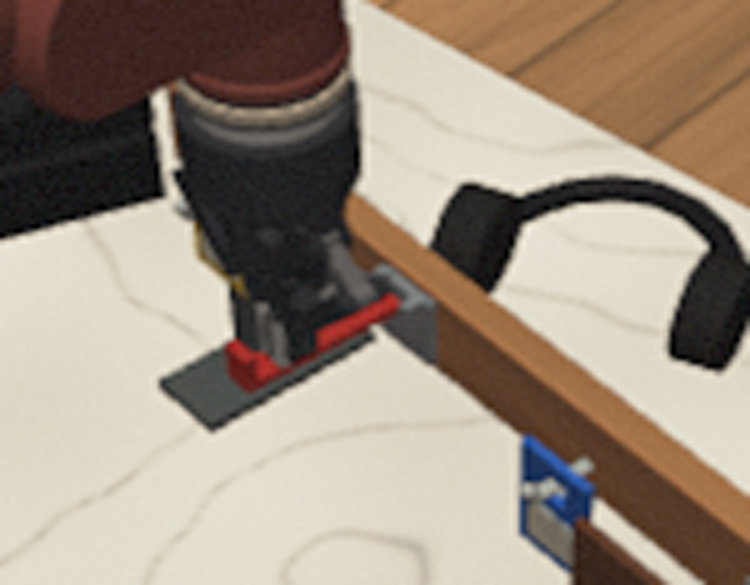

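```bash
python3 -m handwheel '[[0.2,0,0,0,0,0,1],[0.3,0,0,0,0,0,1],[0.3,0,0,0,0,0,1]]'; python3 m.py 9 | grep -v -e used
```

```text
t: 10.18
ee_pos: [0.5746, 0.1475, 0.2162]
ee_rot: [-1.112, 1.268, 1.112]
wrist_force: [-0.9, 0.2, 4.1]
grip_width: -0.0001
tcp [0.5746 0.1475 0.2162] F [-0.9  0.2  4.1] w -0.0001 t 10.175
[[ 0.    -0.991  0.13 ]
 [ 0.     0.13   0.991]
 [-1.    -0.     0.   ]]
scene free 49 [[0.586, 0.138, 0.24], [0.609, 0.144, 0.242], [0.635, 0.15, 0.244]] [-0.142  0.231] [0.011 0.235]
side free 105 [[0.546, 0.135, 0.239], [0.562, 0.145, 0.245], [0.628, 0.158, 0.262]] [-0.17   0.243] [-0.128  0.321]
wrist free 1578 [[0.548, 0.137, 0.242], [0.563, 0.15, 0.243], [0.636, 0.159, 0.262]] [-0.163  0.243] [-0.179  0.354]
```

```bash
python3 -m handwheel '[[-4,0,0,0,0,0,1],[-9,0,0,0,0,0,0.65],[-14,-0.2,-2,0.18,0,0,0.65],[-14,-0.4,-6,0.36,0,0,0.65],[-14,-0.6,-10,0.54,0,0,0.65],[-14,-0.8,-14,0.72,0,0,0.65],[-14,-1,-18,0.9,0,0,0.65],[-14,-1.2,-21,1.08,0,0,0.65],[-14,-1.4,-23.5,1.26,0,0,0.65],[-14,-1.5,-24.9,1.44,0,0,0.65],[-14,-1.5,-24.9,1.57,0,0,0.65],[-14,-1.5,-24.9,1.57,0,0,0.65]]'; python3 m.py 10
python3 - <<'E'
from h import *
for n in ['scene10','side10','wrist10']:
    c=dict(np.load(f'pics/{n}.npz'));P=cloud(c);m=c['z_map']>0
    k=m&(abs(P[...,2]-.272)<.005)&(P[...,0]>.53)&(P[...,0]<.6)&(P[...,1]>-.2)&(P[...,1]<-.01)
    q=P[k]
    if len(q)>20: print(n,len(q),np.percentile(q,[2,50,98],axis=0).round(4).tolist(),np.polyfit(q[:,1],q[:,0],1))
E
```

```text
t: 11.82
ee_pos: [0.5567, -0.1016, 0.3546]
ee_rot: [0.102, 1.569, -0.101]
wrist_force: [-0.1, -0.5, 0.3]
grip_width: 0.0302
tcp [ 0.5567 -0.1016  0.3546] F [-0.1 -0.5  0.3] w 0.0302 t 11.825
[[-0.001  0.129  0.992]
 [ 0.     0.992 -0.129]
 [-1.     0.    -0.001]]
scene free 95 [[0.548, 0.138, 0.24], [0.588, 0.147, 0.242], [0.632, 0.155, 0.257]] [-0.127  0.221] [-0.063  0.281]
scene used 60 [[0.516, -0.113, 0.24], [0.574, -0.106, 0.243], [0.6, -0.098, 0.258]] [-0.116 -0.04 ] [-0.151  0.33 ]
side free 206 [[0.547, 0.136, 0.24], [0.585, 0.146, 0.244], [0.631, 0.157, 0.261]] [-0.116  0.214] [-0.082  0.293]
side used 209 [[0.514, -0.117, 0.239], [0.543, -0.106, 0.244], [0.6, -0.094, 0.263]] [-0.11  -0.045] [-0.086  0.293]
wrist used 2012 [[0.517, -0.115, 0.241], [0.562, -0.104, 0.243], [0.602, -0.094, 0.261]] [-0.134 -0.029] [-0.072  0.284]
scene10 189 [[0.5455, -0.1691, 0.2673], [0.5573, -0.1041, 0.2713], [0.5681, -0.0366, 0.2744]] [0.13124302 0.57094891]
side10 270 [[0.5463, -0.1678, 0.2672], [0.556, -0.104, 0.2725], [0.5672, -0.034, 0.276]] [0.13241511 0.57006017]
wrist10 1603 [[0.5484, -0.1664, 0.2712], [0.5592, -0.0919, 0.2726], [0.5684, -0.0334, 0.274]] [0.13213712 0.57144981]
```

View pics/wrist10.png

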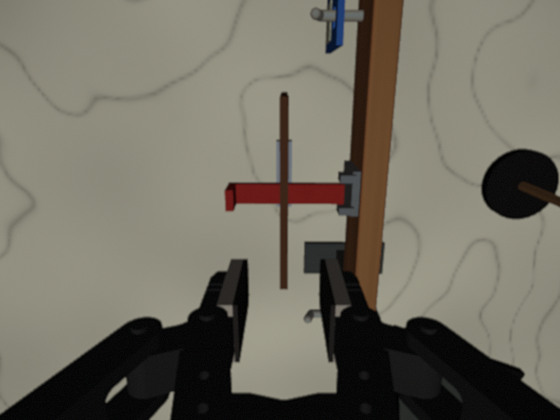

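```bash
python3 -m handwheel '[[4,0,0.1,0,0,0,0.65],[8,0,0.1,0,0,0,0.65],[11,0,0.1,0,0,0,0.65],[13.2,0,0.1,0,0,0,0.65],[13.2,0,0.1,0,0,0,0.65],[13.2,0,0.1,0,0,0,1],[13.2,0,0.1,0,0,0,1],[13.2,0,0.1,0,0,0,1],[13.2,0,0.1,0,0,0,1]]' 50; python3 m.py 11
```

```text
t: 13.1
ee_pos: [0.5587, -0.1016, 0.2251]
ee_rot: [0.102, 1.566, -0.102]
wrist_force: [-0.3, 1.2, 4.6]
grip_width: 0.0049
tcp [ 0.5587 -0.1016  0.2251] F [-0.3  1.2  4.6] w 0.0049 t 13.1
[[ 0.003  0.13   0.992]
 [-0.001  0.992 -0.13 ]
 [-1.    -0.     0.003]]
scene free 94 [[0.549, 0.138, 0.239], [0.585, 0.147, 0.242], [0.633, 0.155, 0.257]] [-0.121  0.218] [-0.077  0.288]
scene used 42 [[0.559, -0.113, 0.241], [0.581, -0.107, 0.242], [0.6, -0.103, 0.245]] [-0.1   -0.049] [-0.015  0.251]
side used 189 [[0.513, -0.117, 0.239], [0.542, -0.106, 0.243], [0.6, -0.094, 0.263]] [-0.116 -0.042] [-0.099  0.301]
wrist used 4298 [[0.516, -0.116, 0.241], [0.548, -0.103, 0.243], [0.602, -0.093, 0.261]] [-0.134 -0.029] [-0.084  0.292]
```

View pics/wrist11.png

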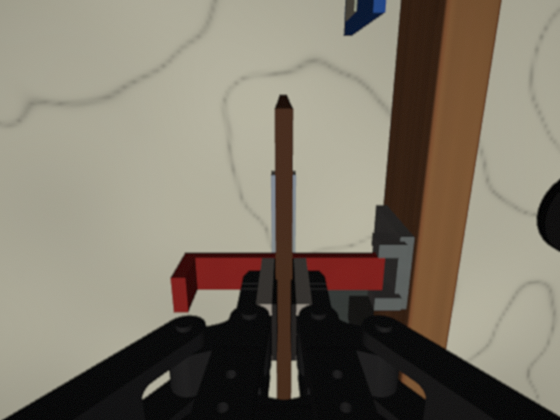

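View pics/side11.png

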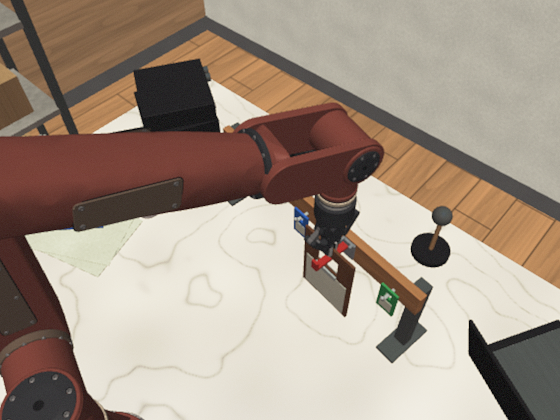

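```bash
python3 -m handwheel '[[-0.7,0,0,0,0,0,1],[-1.4,0,0,0,0,0,1],[-2.1,0,0,0,0,0,1],[-2.7,0,0,0,0,0,1],[-2.7,0,0,0,0,0,1]]'; python3 m.py 12
python3 - <<'E'
from h import *
for n in ['scene12','side12','wrist12']:
    c=dict(np.load(f'pics/{n}.npz'));P=cloud(c);m=c['z_map']>0
    k=m&(P[...,2]>.25)&(P[...,2]<.31)&(abs(P[...,0]-.571-.1316*P[...,1])<.004)&(P[...,1]>-.2)&(P[...,1]<-.01)&(abs(P[...,1]+.1)>.035)
    q=P[k]
    if len(q)>5: print(n,len(q),q[:,2].max(),np.percentile(q[:,2],95))
E
```

```text
t: 13.88
ee_pos: [0.5583, -0.1016, 0.2513]
ee_rot: [0.102, 1.567, -0.102]
wrist_force: [0.1, -0.4, -2.9]
grip_width: 0.0048
tcp [ 0.5583 -0.1016  0.2513] F [ 0.1 -0.4 -2.9] w 0.0048 t 13.875
[[ 0.001  0.13   0.992]
 [-0.     0.992 -0.13 ]
 [-1.    -0.     0.001]]
scene free 94 [[0.549, 0.138, 0.24], [0.586, 0.147, 0.243], [0.634, 0.155, 0.257]] [-0.123  0.219] [-0.075  0.288]
scene used 78 [[0.527, -0.115, 0.24], [0.573, -0.106, 0.242], [0.601, -0.099, 0.245]] [-0.138 -0.028] [-0.005  0.245]
side free 55 [[0.547, 0.143, 0.238], [0.559, 0.146, 0.244], [0.576, 0.159, 0.257]] [-0.14   0.226] [-0.14   0.323]
side used 202 [[0.514, -0.116, 0.24], [0.543, -0.105, 0.244], [0.6, -0.094, 0.262]] [-0.106 -0.047] [-0.104  0.302]
wrist used 4324 [[0.517, -0.116, 0.241], [0.563, -0.104, 0.243], [0.602, -0.093, 0.261]] [-0.131 -0.031] [-0.079  0.288]
scene12 420 0.3010734151322889 0.29851373101907214
side12 342 0.3023311986854672 0.2998594244531253
wrist12 2105 0.2995288690782854 0.29878839238354976
```

View pics/wrist12.png

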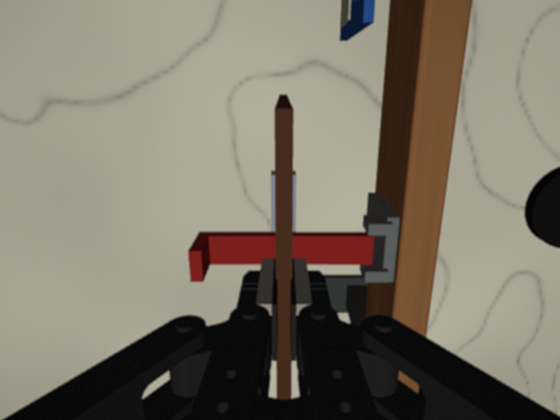

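View pics/side12.png

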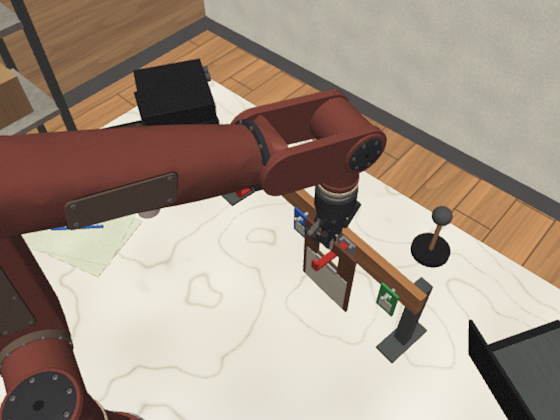

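```bash
python3 -m handwheel '[[0,0,-0.8,0,0,0,1],[0,0,-1.8,0,0,0,1],[0,0,-2.8,0,0,0,1],[0,0,-3.8,0,0,0,1],[0,0,-4.8,0,0,0,1],[0,0,-5.8,0,0,0,1],[0,0,-6.8,0,0,0,1],[0,0,-7.5,0,0,0,1],[0,0,-7.5,0,0,0,1]]'; python3 m.py 13
```

```text
t: 15.15
ee_pos: [0.4831, -0.0917, 0.2506]
ee_rot: [0.102, 1.568, -0.102]
wrist_force: [-0.3, 0.5, -2.7]
grip_width: 0.0049
tcp [ 0.4831 -0.0917  0.2506] F [-0.3  0.5 -2.7] w 0.0049 t 15.15
[[ 0.     0.13   0.992]
 [-0.     0.992 -0.13 ]
 [-1.    -0.     0.   ]]
scene free 93 [[0.549, 0.137, 0.24], [0.587, 0.147, 0.242], [0.632, 0.154, 0.257]] [-0.127  0.221] [-0.07   0.284]
scene used 130 [[0.516, -0.114, 0.24], [0.552, -0.105, 0.243], [0.6, -0.095, 0.257]] [-0.132 -0.032] [-0.069  0.282]
side used 261 [[0.514, -0.117, 0.24], [0.556, -0.106, 0.244], [0.598, -0.095, 0.261]] [-0.11  -0.045] [-0.098  0.299]
wrist used 4818 [[0.516, -0.116, 0.241], [0.561, -0.104, 0.243], [0.602, -0.093, 0.261]] [-0.139 -0.026] [-0.095  0.297]
```

View pics/wrist13.png

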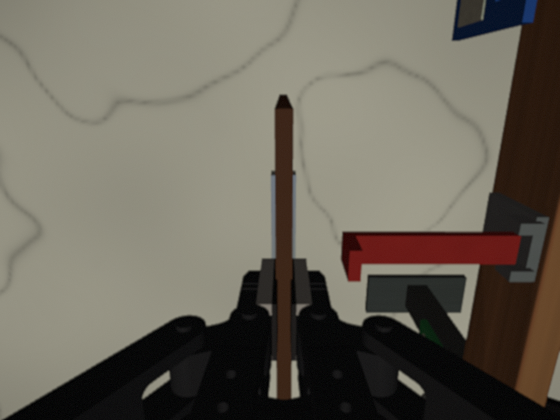

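View pics/scene13.png

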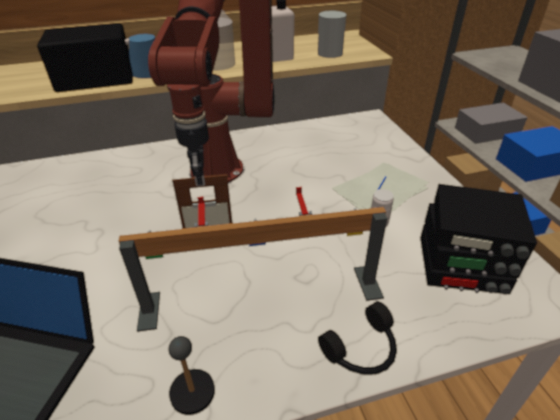

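The board is off the used hook and held level. Next is the sideways move along the rail.

```bash
python3 -m handwheel '[[0,1.5,0,0,0,0,1],[0,4,0,0,0,0,1],[0,7,0,0,0,0,1],[0,10,0,0,0,0,1],[0,13,0,0,0,0,1],[0,16,0,0,0,0,1],[0,19,0,0,0,0,1],[0,21.5,0,0,0,0,1],[0,23.5,0,0,0,0,1],[0,25,0,0,0,0,1],[0,25,0,0,0,0,1],[0,25,0,0,0,0,1]]'; python3 m.py 14
python3 - <<'E'
from h import *
s=sense();p=s['ee_pos'];ex=np.array([.9915,-.13]);ey=np.array([.13,.9915])
for n in ['scene14','side14','wrist14']:
    c=dict(np.load(f'pics/{n}.npz'));P=cloud(c);m=c['z_map']>0
    d=P[...,:2]-p[:2]; a=d@ex;b=d@ey
    k=m&(abs(a)<.012)&(abs(b)<.1)&(P[...,2]>.285)&(P[...,2]<.304)&(abs(b)>.03)
    if k.sum()>5: print(n,k.sum(),'b',b[k].min(),b[k].max(),'a',np.median(a[k]),'z',np.percentile(P[...,2][k],[50,95]), 'slope',np.polyfit(b[k],a[k],1)[0])
E
```

```text
t: 16.8
ee_pos: [0.5158, 0.1556, 0.2504]
ee_rot: [0.102, 1.569, -0.103]
wrist_force: [0.7, -0.2, -1.1]
grip_width: 0.0048
tcp [0.5158 0.1556 0.2504] F [ 0.7 -0.2 -1.1] w 0.0048 t 16.8
[[-0.     0.13   0.992]
 [-0.001  0.992 -0.13 ]
 [-1.    -0.001 -0.   ]]
scene free 125 [[0.549, 0.138, 0.239], [0.587, 0.147, 0.242], [0.633, 0.156, 0.257]] [-0.123  0.219] [-0.068  0.284]
scene used 89 [[0.516, -0.113, 0.24], [0.555, -0.104, 0.243], [0.602, -0.097, 0.259]] [-0.117 -0.039] [-0.07   0.283]
side free 216 [[0.546, 0.135, 0.24], [0.586, 0.145, 0.244], [0.631, 0.157, 0.263]] [-0.088  0.197] [-0.126  0.319]
side used 267 [[0.514, -0.116, 0.239], [0.555, -0.106, 0.243], [0.599, -0.095, 0.262]] [-0.11  -0.045] [-0.089  0.294]
wrist free 4893 [[0.549, 0.136, 0.241], [0.594, 0.148, 0.243], [0.635, 0.159, 0.261]] [-0.141  0.232] [-0.099  0.303]
scene14 154 b -0.07124910113615075 0.06788031054406382 a 0.001103453486074585 z [0.2928352  0.29805989] slope 0.0016630387628671043
side14 114 b -0.07124910368431105 0.06585286865804228 a -0.0016414163914406123 z [0.29651368 0.30068833] slope -0.011521147276697145
wrist14 2630 b -0.0445765844902733 0.07062350458660036 a 0.0012492808882729437 z [0.29784433 0.29879556] slope 0.0014967509656746364
```

View pics/wrist14.png

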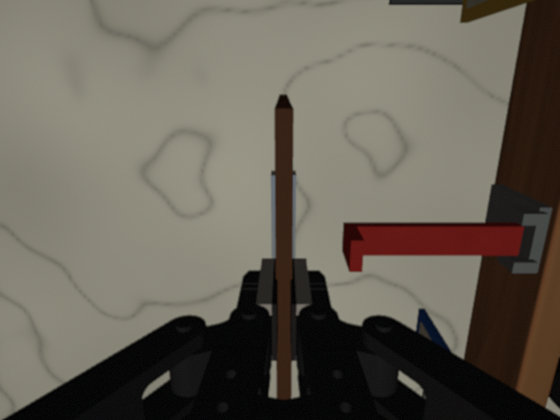

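View pics/scene14.png

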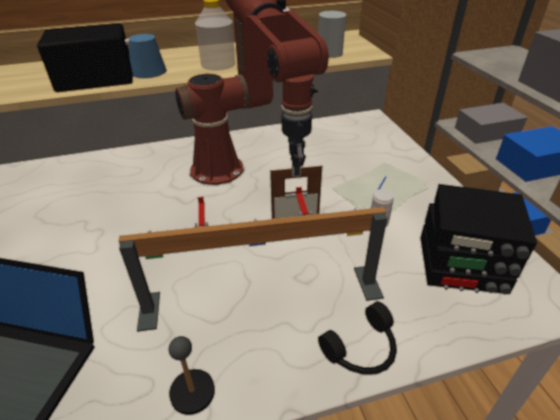

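```bash
python3 -m handwheel '[[0,0.3,0.8,0,0,0,1],[0,0.3,1.8,0,0,0,1],[0,0.3,2.8,0,0,0,1],[0,0.3,3.8,0,0,0,1],[0,0.3,4.8,0,0,0,1],[0,0.3,5.8,0,0,0,1],[0,0.3,6.8,0,0,0,1],[0,0.3,7.4,0,0,0,1],[0,0.3,7.4,0,0,0,1]]'; python3 m.py 15
```

```text
t: 18.08
ee_pos: [0.59, 0.1495, 0.2504]
ee_rot: [0.102, 1.569, -0.102]
wrist_force: [-0.7, -0.3, -2.1]
grip_width: 0.0048
tcp [0.59   0.1495 0.2504] F [-0.7 -0.3 -2.1] w 0.0048 t 18.075
[[-0.     0.13   0.992]
 [-0.     0.992 -0.13 ]
 [-1.    -0.    -0.   ]]
scene free 81 [[0.561, 0.137, 0.24], [0.605, 0.145, 0.242], [0.634, 0.153, 0.254]] [-0.115  0.214] [-0.015  0.252]
scene used 88 [[0.517, -0.113, 0.24], [0.558, -0.105, 0.242], [0.6, -0.097, 0.26]] [-0.117 -0.04 ] [-0.084  0.291]
side free 148 [[0.546, 0.136, 0.24], [0.574, 0.146, 0.244], [0.631, 0.159, 0.263]] [-0.113  0.212] [-0.103  0.305]
side used 265 [[0.513, -0.116, 0.24], [0.555, -0.106, 0.244], [0.598, -0.095, 0.262]] [-0.109 -0.046] [-0.092  0.296]
wrist free 4400 [[0.55, 0.136, 0.241], [0.597, 0.148, 0.243], [0.635, 0.159, 0.261]] [-0.131  0.226] [-0.081  0.292]
```

View pics/wrist15.png

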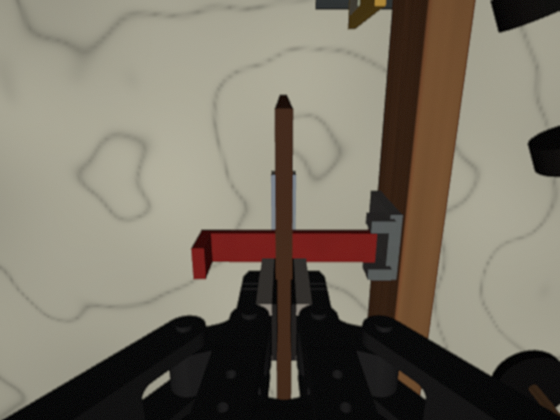

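View pics/side15.png

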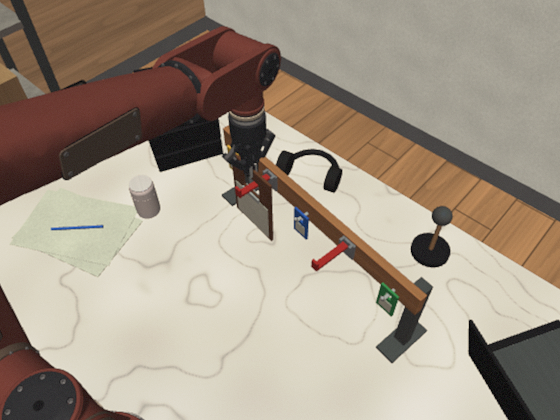

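```bash
python3 -m handwheel '[[0.8,0,0,0,0,0,1],[1.6,0,0,0,0,0,1],[2.2,0,0,0,0,0,1],[2.6,0,0,0,0,0,1],[2.7,0,0,0,0,0,1],[2.7,0,0,0,0,0,1]]'
python3 -m handwheel '[[0,0,0,0,0,0,0.9],[0,0,0,0,0,0,0.65],[0,0,0,0,0,0,0.65],[0,0,0,0,0,0,0.65],[-2,0,0,0,0,0,0.65],[-5,0,0,0,0,0,0.65],[-9,0,0,0,0,0,0.65],[-13,0,0,0,0,0,0.65],[-13,0,0,0,0,0,0.65]]';python3 m.py 16
python3 - <<'E'
from h import *
p=np.array([.589,.1496]);ex=np.array([.9915,-.13]);ey=np.array([.13,.9915])
for n in ['scene16','side16','wrist16']:
    c=dict(np.load(f'pics/{n}.npz'));P=cloud(c);m=c['z_map']>0
    d=P[...,:2]-p[:2]; a=d@ex;b=d@ey
    k=m&(abs(a)<.012)&(abs(b)<.1)&(P[...,2]>.262)&(P[...,2]<.285)
    if k.sum()>5: print(n,k.sum(),'b',b[k].min(),b[k].max(),'a',np.median(a[k]),'z',np.percentile(P[...,2][k],[50,95]), 'slope',np.polyfit(b[k],a[k],1)[0])
E
```

```text
t: 18.98
ee_pos: [0.5895, 0.1496, 0.2251]
ee_rot: [0.102, 1.568, -0.102]
wrist_force: [-4.1, 0.4, 5.3]
grip_width: 0.0048
t: 20.1
ee_pos: [0.5922, 0.1499, 0.3608]
ee_rot: [0.104, 1.557, -0.1]
wrist_force: [-1.0, -0.1, -0.4]
grip_width: 0.0299
tcp [0.5922 0.1499 0.3608] F [-1.  -0.1 -0.4] w 0.0299 t 20.1
[[ 0.012  0.13   0.992]
 [ 0.002  0.992 -0.13 ]
 [-1.     0.003  0.011]]
scene free 55 [[0.549, 0.138, 0.24], [0.607, 0.145, 0.242], [0.633, 0.153, 0.258]] [-0.12   0.217] [-0.161  0.341]
scene used 88 [[0.516, -0.113, 0.24], [0.557, -0.105, 0.243], [0.6, -0.097, 0.257]] [-0.116 -0.04 ] [-0.072  0.284]
side free 166 [[0.547, 0.135, 0.239], [0.574, 0.146, 0.244], [0.631, 0.16, 0.262]] [-0.112  0.212] [-0.107  0.308]
side used 260 [[0.514, -0.116, 0.24], [0.554, -0.106, 0.244], [0.598, -0.094, 0.261]] [-0.11  -0.045] [-0.089  0.294]
wrist free 1990 [[0.55, 0.137, 0.241], [0.595, 0.148, 0.243], [0.635, 0.159, 0.261]] [-0.132  0.226] [-0.072  0.287]
scene16 254 b -0.07081498549397638 0.06889995067521347 a 0.0017223101575290997 z [0.26922493 0.273386  ] slope -0.006660775273740077
side16 255 b -0.07106211440246772 0.07059112165295085 a -0.0008348861352375631 z [0.27142158 0.27563096] slope 0.0007501779825807809
wrist16 1618 b -0.06917544499272782 0.07072865360625558 a 0.0015132864246059337 z [0.27264033 0.27378306] slope -0.002524109268750853
```

View pics/wrist16.png

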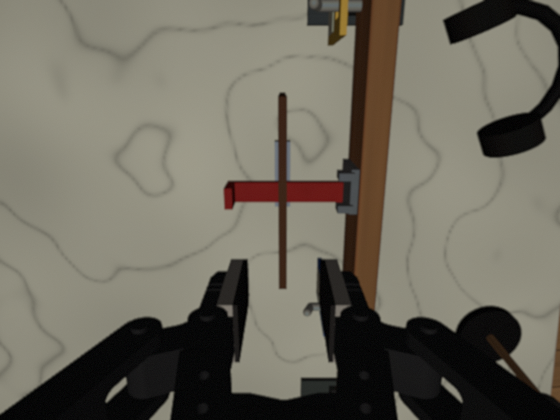

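View pics/side16.png

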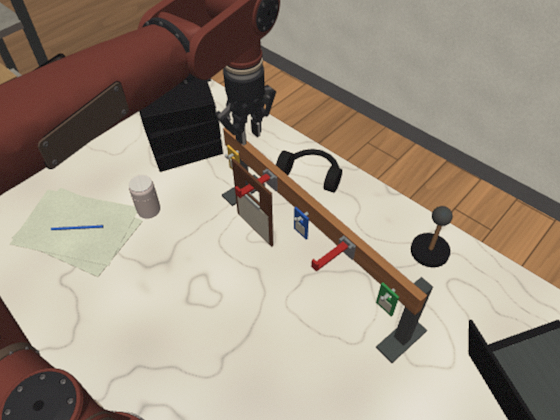

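```bash
python3 -m handwheel '[[0,-2,0,-0.1,0,0,0.65],[0,-5,-0.3,-0.28,0,0,0.4],[0,-8,-0.6,-0.46,0,0,0.4],[0,-11,-1,-0.64,0,0,0.4],[0,-14,-1.5,-0.82,0,0,0.4],[0,-17,-2,-1.0,0,0,0.4],[0,-20,-2.5,-1.18,0,0,0.4],[0,-22.5,-3,-1.36,0,0,0.4],[0,-24.5,-3.3,-1.5,0,0,0.4],[0,-25.5,-3.3,-1.57,0,0,0.4],[0,-25.5,-3.3,-1.57,0,0,0.4],[0,-25.5,-3.3,-1.57,0,0,0.4]]'; python3 m.py 17
```

```text
t: 21.75
ee_pos: [0.5235, -0.0985, 0.3524]
ee_rot: [-1.11, 1.269, 1.113]
wrist_force: [0.5, 0.2, 0.5]
grip_width: 0.0516
tcp [ 0.5235 -0.0985  0.3524] F [0.5 0.2 0.5] w 0.0516 t 21.75
[[-0.002 -0.991  0.131]
 [ 0.001  0.131  0.991]
 [-1.     0.002  0.001]]
scene free 59 [[0.549, 0.137, 0.241], [0.606, 0.145, 0.242], [0.633, 0.152, 0.259]] [-0.119  0.216] [-0.155  0.337]
scene used 87 [[0.516, -0.113, 0.24], [0.555, -0.105, 0.243], [0.6, -0.097, 0.257]] [-0.115 -0.041] [-0.074  0.285]
side free 163 [[0.547, 0.136, 0.239], [0.575, 0.146, 0.244], [0.632, 0.159, 0.263]] [-0.109  0.21 ] [-0.091  0.299]
side used 264 [[0.514, -0.116, 0.24], [0.557, -0.106, 0.244], [0.599, -0.095, 0.262]] [-0.113 -0.043] [-0.082  0.29 ]
wrist used 1753 [[0.515, -0.116, 0.241], [0.558, -0.105, 0.243], [0.602, -0.095, 0.261]] [-0.129 -0.033] [-0.11   0.306]
```

View pics/wrist17.png

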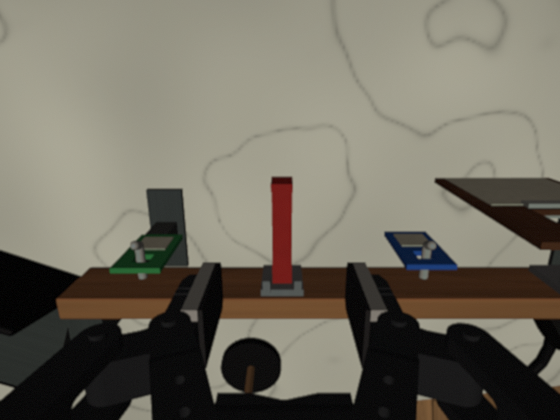

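```bash
python3 -m handwheel '[[4,0,0,0,0,0,0.4],[8,0,0,0,0,0,0.4],[12,0,0,0,0,0,0.4],[14,0,0,0,0,0,0.4],[15.2,0,0,0,0,0,0.4],[15.2,0,0,0,0,0,0.4],[15.2,0,0,0,0,0,0.9],[15.2,0,0,0,0,0,0.9],[15.2,0,0,0,0,0,0.9],[15.2,0,0,0,0,0,0.9]]' 30; python3 m.py 18 | head -4
```

```text
t: 23.15
ee_pos: [0.5247, -0.1001, 0.203]
ee_rot: [-1.115, 1.268, 1.109]
wrist_force: [-0.7, -2.3, 4.8]
grip_width: 0.0153
tcp [ 0.5247 -0.1001  0.203 ] F [-0.7 -2.3  4.8] w 0.0153 t 23.15
[[ 0.002 -0.991  0.13 ]
 [-0.002  0.13   0.991]
 [-1.    -0.003 -0.002]]
```

View pics/side18.png

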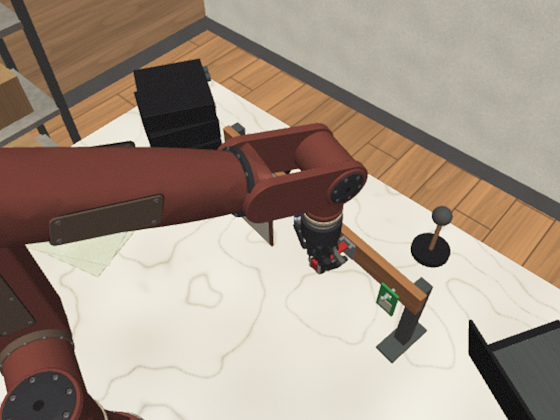

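View pics/wrist18.png

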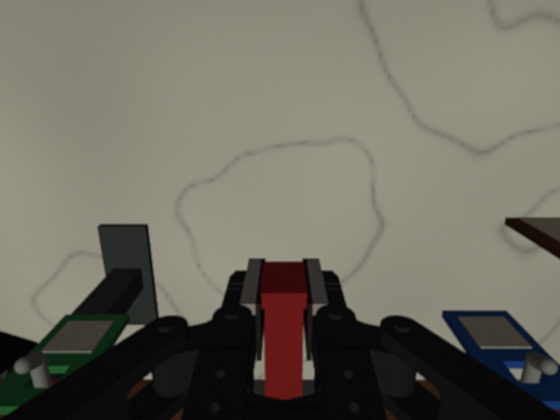

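The side view (320,258) and the wrist view (284,300) show the fingers gripping the emptied arm near its lip. Now I'll follow its arc upwards.

```bash
python3 -m handwheel '[[-1.2,-0.1,0,0,0,0,0.9],[-2.35,-0.35,0,0,0,0,0.9],[-3.5,-0.8,0,0,0,0,0.9],[-4.5,-1.4,0,0,0,0,0.9],[-5.4,-2.1,0,0,0,0,0.9],[-6.2,-3.0,0,0,0,0,0.9],[-6.9,-4.0,0,0,0,0,0.9],[-7.4,-5.1,0,0,0,0,0.9],[-7.8,-6.2,0,0,0,0,0.9],[-8,-7.4,0,0,0,0,0.9],[-8,-8.2,0,0,0,0,0.9],[-8,-8.3,0,0,0,0,0.9]]'; python3 m.py 19
```

```text
t: 24.8
ee_pos: [0.6047, -0.1105, 0.2798]
ee_rot: [-1.11, 1.273, 1.116]
wrist_force: [-3.3, -4.2, -2.2]
grip_width: 0.0151
tcp [ 0.6047 -0.1105  0.2798] F [-3.3 -4.2 -2.2] w 0.0151 t 24.8
[[-0.005 -0.991  0.131]
 [-0.     0.131  0.991]
 [-1.     0.005 -0.001]]
scene free 55 [[0.549, 0.138, 0.24], [0.604, 0.145, 0.243], [0.634, 0.153, 0.258]] [-0.128  0.222] [-0.144  0.331]
scene used 134 [[0.59, -0.117, 0.246], [0.598, -0.111, 0.296], [0.608, -0.106, 0.331]] [ 0.05  -0.141] [-0.632  0.672]
side free 163 [[0.546, 0.135, 0.239], [0.573, 0.146, 0.244], [0.632, 0.158, 0.263]] [-0.116  0.214] [-0.102  0.305]
side used 132 [[0.586, -0.118, 0.249], [0.594, -0.11, 0.322], [0.606, -0.102, 0.332]] [ 0.184 -0.219] [-1.405  1.14 ]
wrist used 2839 [[0.586, -0.118, 0.327], [0.597, -0.11, 0.33], [0.608, -0.102, 0.333]] [-0.064 -0.072] [0.178 0.223]
```

View pics/side19.png

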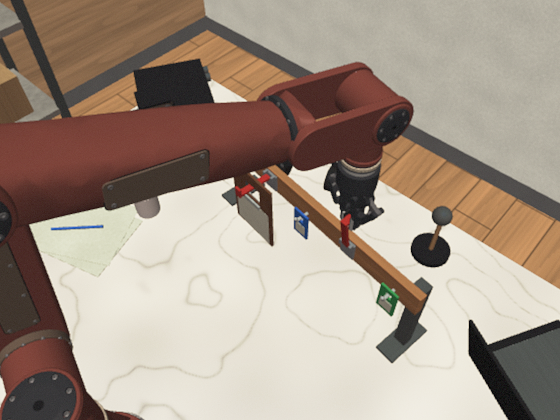

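View pics/wrist19.png

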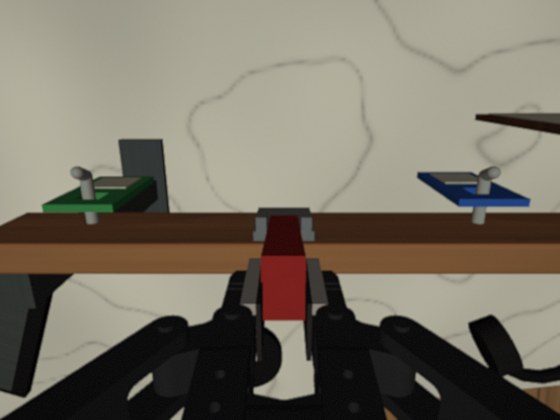

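```bash
python3 -m handwheel '[[0,-0.6,0,0,0,0,0.9],[0.1,-1.2,0,0,0,0,0.9],[0.1,-1.6,0,0,0,0,0.9],[0.1,-1.6,0,0,0,0,0.9]]'; python3 m.py 20|grep -v free
```

```text
t: 25.45
ee_pos: [0.62, -0.1125, 0.2788]
ee_rot: [-1.11, 1.273, 1.116]
wrist_force: [-2.8, -3.8, -2.7]
grip_width: 0.0152
tcp [ 0.62   -0.1125  0.2788] F [-2.8 -3.8 -2.7] w 0.0152 t 25.45
[[-0.006 -0.991  0.131]
 [-0.     0.131  0.991]
 [-1.     0.006 -0.001]]
scene used 126 [[0.602, -0.119, 0.248], [0.605, -0.112, 0.298], [0.623, -0.107, 0.331]] [-0.151 -0.021] [ 2.783 -1.396]
side used 164 [[0.598, -0.119, 0.245], [0.601, -0.111, 0.312], [0.62, -0.104, 0.332]] [ 0.206 -0.236] [ 2.813 -1.396]
wrist used 3193 [[0.6, -0.12, 0.265], [0.61, -0.111, 0.33], [0.624, -0.104, 0.331]] [-0.098 -0.052] [ 0.871 -0.207]
```

Lip range is now 0.600 to 0.624, so the arm is upright. Next I release and back off.

```bash
python3 -m handwheel '[[0,0,0,0,0,0,0.5],[0,0,0,0,0,0,0.3],[0,0,0,0,0,0,0.3],[-3,0,0,0,0,0,0.3],[-7,0,0,0,0,0,0.3],[-11,0,0,0,0,0,0.3],[-15,0,0,0,0,0,0.3],[-15,0,0,0,0,0,0.3]]'; python3 m.py 21
python3 - <<'E'
from h import *
p=np.array([.589,.1496]);ex=np.array([.9915,-.13]);ey=np.array([.13,.9915])
for n in ['scene21','side21']:
    c=dict(np.load(f'pics/{n}.npz'));P=cloud(c);m=c['z_map']>0
    c0=dict(np.load(f'pics/{n[:-2]}1.npz'))
    d=P[...,:2]-p[:2]; a=d@ex;b=d@ey
    k=m&(abs(a)<.012)&(abs(b)<.1)&(P[...,2]>.262)&(P[...,2]<.285)
    print(n,k.sum(),'b',b[k].min(),b[k].max(),'a',np.median(a[k]),'z',np.percentile(P[...,2][k],[50,95]))
    for Q,cc in ((cloud(c0),c0),(P,c)):
        h=cv2.cvtColor(cc['img'],cv2.COLOR_RGB2HSV)
        for nm,lo,hi in [('blue',105,125),('yel',20,32),('grn',55,85)]:
            g=(h[...,0]>lo)&(h[...,0]<hi)&(h[...,1]>120)&(Q[...,2]>.13)&(Q[...,2]<.24)&(Q[...,0]>.55)&(Q[...,0]<.68)&(abs(Q[...,1])<.35)
            if g.sum()>5: print(nm,g.sum(),np.median(Q[g],0).round(3))
        k=(abs(Q[...,2]-.115)<.004)&(Q[...,0]>.42)&(Q[...,0]<.53)&(Q[...,1]>.4)&(Q[...,1]<.5)
        if k.sum()>5:print('can',np.median(Q[k],0).round(3))
E
```

```text
t: 26.6
ee_pos: [0.6237, -0.112, 0.4364]
ee_rot: [-1.119, 1.262, 1.105]
wrist_force: [0.0, -0.6, 1.1]
grip_width: 0.0597
tcp [ 0.6237 -0.112   0.4364] F [ 0.  -0.6  1.1] w 0.0597 t 26.6
[[ 0.01  -0.991  0.13 ]
 [-0.002  0.13   0.992]
 [-1.    -0.01  -0.001]]
scene free 56 [[0.549, 0.138, 0.24], [0.608, 0.144, 0.243], [0.634, 0.153, 0.257]] [-0.124  0.219] [-0.14   0.328]
scene used 112 [[0.602, -0.117, 0.248], [0.605, -0.111, 0.292], [0.623, -0.107, 0.33]] [-0.093 -0.055] [ 2.901 -1.469]
side free 162 [[0.546, 0.135, 0.239], [0.574, 0.146, 0.244], [0.632, 0.159, 0.262]] [-0.104  0.207] [-0.106  0.307]
side used 177 [[0.599, -0.12, 0.248], [0.601, -0.112, 0.312], [0.619, -0.104, 0.332]] [-0.082 -0.062] [ 2.495 -1.204]
wrist free 791 [[0.566, 0.134, 0.241], [0.613, 0.142, 0.243], [0.636, 0.149, 0.245]] [-0.     0.142] [-0.02   0.256]
wrist used 618 [[0.6, -0.119, 0.327], [0.611, -0.112, 0.33], [0.623, -0.104, 0.331]] [-0.069 -0.069] [0.021 0.317]
scene21 259 b -0.07087676154730065 0.0687168638576327 a 0.0019874114076412494 z [0.26908474 0.27317581]
yel 26 [0.651 0.272 0.156]
can [0.474 0.455 0.114]
yel 20 [0.651 0.27  0.155]
can [0.474 0.455 0.114]
side21 260 b -0.07048225341940456 0.07102861314198802 a -0.0006873919011407934 z [0.27180502 0.27581385]
blue 125 [0.612 0.019 0.216]
yel 88 [0.648 0.265 0.202]
grn 211 [ 0.581 -0.243  0.208]
can [0.473 0.457 0.115]
blue 161 [0.611 0.012 0.209]
yel 65 [0.65  0.278 0.215]
grn 211 [ 0.581 -0.243  0.209]
can [0.473 0.457 0.116]
```

View pics/side21.png

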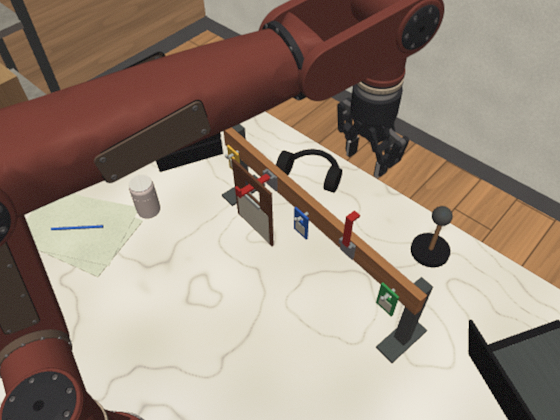

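View pics/scene21.png

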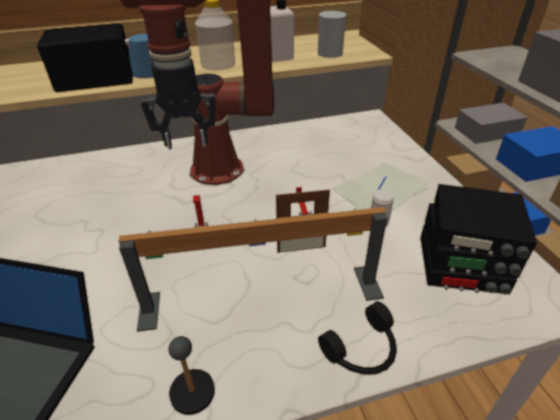

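```bash
python3 -m handwheel '[[0,0,0,0,0,0,0.3],[0,0,0,0,0,0,0.3]]'; python3 -c "
from cell import close_job;print(close_job())"
```

```text
t: 27.0
ee_pos: [0.6216, -0.1118, 0.4287]
ee_rot: [-1.111, 1.27, 1.115]
wrist_force: [-0.0, -0.7, -0.5]
grip_width: 0.06
the job is handed in; nothing more can be done
None
```

The log board now hangs free on the hook that was empty, and the emptied hook is folded up. I handed the job in at 27 s of the 66 s allowed, and no verdict was reported.

**What I did:**
- Swung the free arm down. The first pull left it about 0.14 rad short, so I pressed it onto its stop with the shut fingers.
- Gripped the board by its top strip, lifted it 27 mm and drew it off the used hook. I carried it about 250 mm along the rail, passing in front of the blue tag, then hung it and let go.
- Gripped the emptied arm and folded it up along its arc. It stopped about 0.16 rad short, so I pushed it the rest of the way.

**Last checks:**
- **Board:** its top edge is level at about 273 mm, the height it had at the start. It is about 46 mm out along the arm and centred to within about 2 mm.
- **Arms:** the free arm is level, with the lip top at about 262 mm. The used arm is upright, within about 0.03 rad of fully folded.
- **Bystanders:** the can and the green tag measured within 1 mm of their starts. The blue and yellow tags still hang on their pegs. Their pixel medians shifted by up to 19 mm against the early picture. I put this down to how much of each was hidden in the two views, but I did not confirm it.
- **Robot:** the gripper was clear of everything, with no force on the wrist.

**One disagreement:** the real fingertips were about 25 mm higher than the reported tool position. I allowed for this from the moment I pressed the free arm home.

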